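# Store the dried stir bars in the carousel

### The arm

A 6-joint arm with a two-finger parallel gripper is mounted at the origin on the work surface. World frame = base frame: x ahead of the robot, y to its left, z up, the work surface at z = 0. Lengths are in mm, angles in rad, forces in N, time in s.
With the tool pointing down it reaches from about 300 to 775 mm from the base axis. Payload 14.6 kg.
Tool frame: the origin (TCP) lies on the front face of the gripper's body, between the roots of the fingers; the fingertips stand 97 mm ahead of it and the grasp point (between the pads) lies 78 mm ahead of it; z points along the fingers, y is the direction in which the jaws open and shut (so a half turn about z gives the same grasp; the last joint's range is limited). The gripper opens to 94 mm and grips with 3 to 60 N. Pads are 16 mm wide; open, the fingers measure 119 mm over their backs; the gripper's body (75 mm by 177 mm) begins 78 mm behind the grasp point.
Start: joints at [1.269, 0.3, 1.521, -0, 1.321, -0.067], TCP at [127.955, 534.9, 302.646] pointing down, gripper open.
Joint ranges: [-3.03, 3.03], [-0.79, 2.21], [0.23, 2.52], [-1.04, 4.18], [0, 3.07], [-2.55, 2.55]. Speed limits (rad/s): [2.22, 2.22, 2.57, 3.14, 3.14, 3.14].

### API

Orientations are given as [roll, pitch, yaw] about the fixed x, y, z axes, in that order (R = Rz(yaw) Ry(pitch) Rx(roll)).
In Python, from cell import manip, eyes, finder gives the robot as it stands.
- The arm moves only by the tool drive_tool, never from a script. Its argument "rows" is a list of rows, each an object with "offset": the shift along the tool's x, y, z in mm, a list of three; "spin": the turn about the tool's z in degrees; "jaw": the finger opening in mm, from 0 to 94. In form: [{"offset": [dx, dy, dz], "spin": spin, "jaw": jaw}, ...]. A call has 1 to 20 rows; each row shifts and turns the commanded pose from where the row before left it, along the tool's axes as they then stand; what a row does not reach is not made up. A row lasts 1/10 s, in which the tool goes at most 50 mm and 8.59 degrees, less where a joint would pass 70% of its speed; a pose out of reach is approached as far as the arm can. A call is refused whole if a number of a shift passes 50 or a number of a turn 8.59, either way. A call with a gripper value outside its range is refused whole. The fingers move at their own pace and stop on an object; "force" is the grip in N (left out, the last holds). Time passes only in rows, so rows that do not move let the fingers close. It gives the time, the measured TCP pose, the force and the opening at its end, in the units of the state.
- manip.read_state(): the state, without advancing time (a new reading comes with each control period).
- eyes.camera(name): name is "side" or "top"; returns a dict with "color" (480x640x3 uint8, blue, green, red), "depth" (480x640 float32, mm along the optical axis (not along the pixel's ray), 0 where there is no reading), "vfov" (degrees; the focal length in pixels is half the picture's height over the tangent of half this angle, whatever the lens; pixels are square), "cx", "cy" (the principal point, pixels), "D" ([k1, k2, p1, p2, k3] as OpenCV has them; the pictures are not rectified), "rvec" (rotation vector, rad) and "tvec" (3), from world to camera coordinates, as OpenCV has them. Camera axes: x right, y down, z forward; pixel columns grow to the right and rows downward; lengths in mm; the calibration is good to about 2 mm. A picture is of the moment at which its call begins.
- manip.sign_off(): hands the job in, once; it reports no verdict.
Trained networks look in the newest picture that a camera, given by its name, has taken for a name from the list of things; names that differ only in an ending like _2 or _b are one class to them, and where a whole thing is asked for, a point or a joint stands for the part that bears it (a point fixed in the world has none). Each returns a list of dicts, best first, with "p" (0 to 1); they miss things now and then, are a little off and sometimes report something else, mostly with a low value. They report only what shows in the picture. A call takes as long as a camera call.
- finder.find_in(camera, target): "uv" ([column, row] in pixels, amid what is visible of it).
The state is a dict: "clock": time; "joints": joint angles; "qd": joint speeds; "effort": joint torques, N m; "eef_pos": TCP position; "eef_rot": TCP orientation; "wrist_force": force on the tool from outside, world axes, zero at the start; "moment": the same for the moment, N m; "finger_gap": finger opening in mm.
Only numpy, scipy, OpenCV 4.12 (cv2) and the standard library are available. Lean on these libraries where they do the work, as an engineer would, in place of code of your own. Each camera call takes 0.05 s, during which the arm holds its last target. There are 200 camera calls.

### The job

First switch the hotplate off with its black toggle (push it fully down). Then take the sprung tongs and put every coloured stir bar from the white heat pad away in the storage carousel, one bar lying flat in each empty pocket, reached through the opening in the glass lid and indexed by the tray's handle; the bars are still hot, so never touch them with the gripper's fingers. Finally bring the tray's blank under the opening, stand the tongs upright in their rest again and disturb nothing else; white bars already in the pockets stay in the carousel.

Things in the scene. Friction and masses are not known exactly. Their poses are not given: they have to be found in the camera images.
- toggle (a joint): black toggle on the hotplate's front: 0 = up (on), 0.8 = fully down (off); it swings 0.8 rad about a level pivot on the front face, 52 mm above the table, and stays where it is left. It is off beyond about 0.65; moving it takes about 1 N at its end
- toggle_tip (a point): outer end of the toggle, a black paddle 34 mm long, 16 mm wide, 9 mm thick sticking out towards the robot from the front face of a small white hotplate (200 x 170 mm, 91 mm high, fixed; this frame's -x points straight out of that face when the toggle is up); this point moves with the toggle, and is about 65 mm above the table when up, 40 mm when down
- heat_pad: white ceramic heat pad, 180 x 170 x 6 mm, fixed; origin at the centre of its underside. The stir bars lie on it, each at least 20 mm from the next
- bar_red: red stir bar, an octagonal plastic-coated rod 32 mm long, 10 mm across flats, 12 g; origin at its centre, x along its length. It starts lying on the heat pad and may be absent
- bar_blue: blue stir bar, an octagonal plastic-coated rod 32 mm long, 10 mm across flats, 12 g; origin at its centre, x along its length. It starts lying on the heat pad and may be absent
- bar_green: green stir bar, an octagonal plastic-coated rod 32 mm long, 10 mm across flats, 12 g; origin at its centre, x along its length. It starts lying on the heat pad and may be absent
- bar_yellow: yellow stir bar, an octagonal plastic-coated rod 32 mm long, 10 mm across flats, 12 g; origin at its centre, x along its length. It starts lying on the heat pad and may be absent
- bar_black: black stir bar, an octagonal plastic-coated rod 32 mm long, 10 mm across flats, 12 g; origin at its centre, x along its length. It starts lying on the heat pad and may be absent
- stored_1: white stir bar of the same size that is already stored in one of the pockets, alone, or absent; origin at its centre
- stored_2: white stir bar of the same size that is already stored in one of the pockets, alone, or absent; origin at its centre
- carousel: round grey storage carousel, 250 mm across, fixed; origin at the centre of its underside, z up. Its round glass lid, 4 mm thick, has its top 58 mm above the table and leaves open one 60 degree sector, towards the carousel's -x, through which one place of the tray at a time can be reached
- opening (a point): point on the level of the pocket floors in the middle of the lid's opening, 80 mm from the axis, 28 mm above the table; frame as the carousel's. The tray is an aluminium disc with five square pockets and one blank, 60 degrees apart; each pocket is 44 mm square inside, 22 mm deep, centred 80 mm from the axis with its sides radial, floor 28 mm and rim 50 mm above the table, and lies centred on this point when indexed here
- tray (a joint): angle of the turning tray inside the carousel, 0 at the start with the blank under the opening; it grows counter-clockwise seen from above, turns either way (at least a full turn) and has six detents, one each 1.047 rad (60 degrees); pocket k (k = 1 to 5, counted clockwise from the blank) is under the opening at k x 1.047 (or a full turn more or less). A detent takes about 0.05 N m to leave, and draws the tray home from 25 degrees either side
- bar_handle (a point): middle of the top face of the tray's handle, on the tray's axis, 88 mm above the table: an upright-sided black bar 100 mm long, 12 mm wide, 22 mm tall that stands clear above the glass and turns with the tray; it lies along this frame's x, and its red end (towards -x of this frame) points to the blank. It can be gripped, or pushed at an end with the tongs' tips
- blank (a point): the tray's blank place, a solid white sector with a red dot (this point: under the dot, at the level of the pocket floors, 80 mm from the axis): brought under the opening it shuts the carousel
- tongs: sprung steel tongs with blue ribbed grips and blue tips, 135 mm tall, 90 g; they stand upright, tips down, in their rest. Origin midway between the tips at their lower ends, z up to the bow, y the direction in which they shut. Each blade is 16 mm wide (along x); the tips stand 30 mm apart inside and 40 mm over all when open, and the tips are 5 mm thick. Squeezed in the grips the two blades swing about the top of the bow, 130 mm above the tips, 35 mm above the grips
- tongs_grip (a point): point between the grips (flat blue pads 26 mm wide, 18 mm tall), 95 mm above the tips' lower ends; over the grips: 44 mm open, about 39 mm with a bar in the tips, 36 mm shut. The bow's top is 40 mm higher. The spring pushes each grip out with 8.6 N (open) to 15 N (shut): squeezed to 42 mm the tongs are held firmly, tips about 24 mm apart; squeeze with 25 to 50 N to grip a bar
- tongs_jaw (a joint): angle between the blades measured from fully open: 0 open, about 0.16 shut on a stir bar, 0.235 shut on nothing; each 0.01 shuts the tips by 1.2 mm
- tongs_rest: blue ceramic rest for the tongs, an open upright box 38 (x) x 58 (y) x 72 mm high with 5 mm walls and floor, fixed; origin at the centre of its underside. The tongs shut along its y
- flask: clear conical flask, 82 mm across, 126 mm tall; origin at the centre of its underside. Not to be disturbed
- glass_lid: round glass lid with a knob, 90 mm across, 29 mm tall, lying on the shelf; origin at the centre of its underside. Not to be disturbed
- retriever: steel stir bar retriever rod, 250 mm long, 8 mm thick, lying on the shelf; origin at its middle. Not to be disturbed
- beaker: clear beaker, 68 mm across, 85 mm tall; origin at the centre of its underside. Not to be disturbed
- reagent: brown reagent bottle, 60 mm across, 130 mm tall; origin at the centre of its underside. Not to be disturbed

How it is judged:
By the outcome, as a careful person would: the job done as asked, in the order asked, and still so for the second after the job is handed in, with the robot touching nothing.
Of bar_red, bar_blue, bar_green, bar_yellow, bar_black only 3 to 4 are there at a start; the rules pass over those that are not, and their reading is None.
Of stored_1, stored_2 only 1 to 1 are there at a start; the rules pass over those that are not, and their reading is None.
At some moment in a run one of bar_red, bar_blue, bar_green, bar_yellow, bar_black may be knocked a few centimetres aside while the robot is not near it.
It also fails if it takes over 210 s, if anything falls off the work surface, if the arm or the gripper's body presses on something with over 40 N, if the wrist force passes 120 N, or if a joint passes its speed limit or range.

## Working session

There is one attempt and no reset: what is moved stays moved. The work goes in short steps, Python scripts to look and compute and a tool call to move; the robot and the scene stay as the last step left them, time stands still between calls to the robot, and variables do not carry over. Pictures are saved under pics/ and viewed, about 12 in all and at most 16, crops included, and the job is handed in when it is done.

Besides the shell and the picture viewer there is one more tool, called in YAML: its name, and indented under it one key for each argument. drive_tool: Moves the arm, as the interface text tells. Its arguments: {"type":"object","properties":{"rows":{"type":"array","items":{"type":"object","properties":{"offset":{"type":"array","items":{"type":"number"}},"spin":{"type":"number"},"jaw":{"type":"number"}}}},"force":{"type":"number"}},"required":["rows"]}

```bash
ls; mkdir -p pics; cat > h.py <<'E'
import numpy as np, cv2
from cell import manip, eyes, finder
def cam(n):
    c=eyes.camera(n); h=c['color'].shape[0]
    f=h/2/np.tan(np.radians(c['vfov'])/2)
    c['K']=np.array([[f,0,c['cx']],[0,f,c['cy']],[0,0,1.]]); c['Dd']=np.array(c['D'],float)
    c['R']=cv2.Rodrigues(np.array(c['rvec'],float))[0]; c['t']=np.array(c['tvec'],float).ravel(); return c
def ray(c,uv):
    p=cv2.undistortPoints(np.array(uv,float).reshape(-1,1,2),c['K'],c['Dd']).reshape(-1,2)
    return np.c_[p,np.ones(len(p))]
def at_z(c,uv,z):
    d=ray(c,uv)@c['R']; o=-c['R'].T@c['t']
    return o+d*((z-o[2])/d[:,2])[:,None]
def cloud(c):
    h,w=c['depth'].shape; u,v=np.meshgrid(np.arange(w),np.arange(h))
    r=ray(c,np.stack([u,v],-1).reshape(-1,2))
    P=(r*c['depth'].reshape(-1,1)-c['t'])@c['R']; P[c['depth'].ravel()==0]=np.nan
    return P.reshape(h,w,3)
def proj(c,P):
    return cv2.projectPoints(np.array(P,float).reshape(-1,3),np.array(c['rvec'],float),c['t'],c['K'],c['Dd'])[0].reshape(-1,2)
E
python3 - <<'E'
from h import *
print(manip.read_state())
for n in('top','side'):
    c=cam(n); cv2.imwrite(f'pics/{n}0.png',c['color']); print(n,-c['R'].T@c['t'],c['K'][0,0])
    P=cloud(c)
    for t in 'toggle_tip heat_pad bar_red bar_blue bar_green bar_yellow bar_black stored_1 carousel bar_handle blank tongs tongs_grip tongs_rest flask glass_lid retriever beaker reagent'.split():
        for r in finder.find_in(n,t)[:2]:
            u,v=r['uv']; print(t,round(r['p'],2),np.round(r['uv']),np.round(P[int(v),int(u)]))
E
```

```text
pics
{'clock': 0.0, 'joints': array([ 1.26942399e+00,  3.00484061e-01,  1.52155928e+00,  6.90802553e-06,
        1.32070703e+00, -6.65848076e-02]), 'qd': array([-0.00054435,  0.00023309,  0.0005326 ,  0.00142124, -0.00157912,
        0.00086838]), 'effort': array([ 7.55366855e-04, -5.31810880e+01, -3.52726257e+01,  7.07967393e-02,
        2.44877703e-02, -1.04334961e-04]), 'eef_pos': array([127.90081876, 534.77403584, 302.08837954]), 'eef_rot': array([-3.14043794e+00, -8.37059603e-05,  2.90680337e+00]), 'wrist_force': array([-0.7712862 ,  1.09787569, -0.71517614]), 'moment': array([ 0.02310496, -0.00718917, -0.00258465]), 'finger_gap': 93.79265049391647}
top [ 437.08134251    2.91107302 1243.1596203 ] 545.3117306577469
heat_pad 0.68 [286. 261.] [496.  87.  16.]
bar_red 0.53 [288. 262.] [496.  85.  13.]
bar_red 0.18 [156. 268.] [479. 345. 139.]
bar_green 0.62 [410. 216.] [ 587. -183.   87.]
bar_yellow 0.39 [262. 284.] [445. 141.  15.]
bar_yellow 0.21 [382. 303.] [ 403. -124.   30.]
bar_black 0.65 [310. 241.] [541.  35.  11.]
stored_1 0.75 [159. 268.] [477. 341. 126.]
carousel 0.74 [41
[... 1022 characters left out ...]
usel 0.91 [344. 204.] [ 587. -167.   55.]
carousel 0.66 [354. 302.] [493.  75.  14.]
bar_handle 0.97 [367. 192.] [ 543. -230.   51.]
blank 0.59 [367. 195.] [ 539. -222.   49.]
blank 0.16 [418. 246.] [ 388. -123.    9.]
tongs 0.88 [321. 419.] [474. 374. 136.]
tongs_grip 0.91 [321. 415.] [474. 370. 138.]
tongs_grip 0.21 [261. 239.] [736.  -1.  58.]
tongs_rest 0.9 [322. 435.] [478. 358.   6.]
flask 0.67 [260. 242.] [736.   5.  54.]
glass_lid 0.67 [417. 250.] [ 388. -114.    9.]
glass_lid 0.46 [321. 417.] [475. 371. 137.]
retriever 0.77 [395. 154.] [ 509. -450.    6.]
retriever 0.74 [417. 246.] [ 390. -122.   13.]
beaker 0.79 [229. 424.] [645. 389.   3.]
reagent 0.84 [247. 472.] [554. 477. 131.]
```

View pics/top0.png

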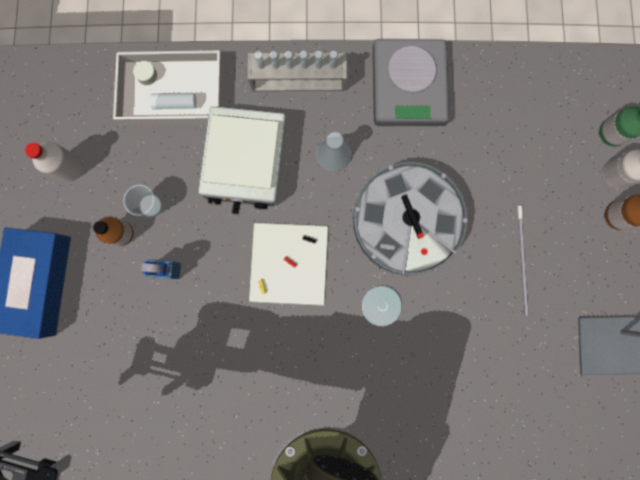

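View pics/side0.png

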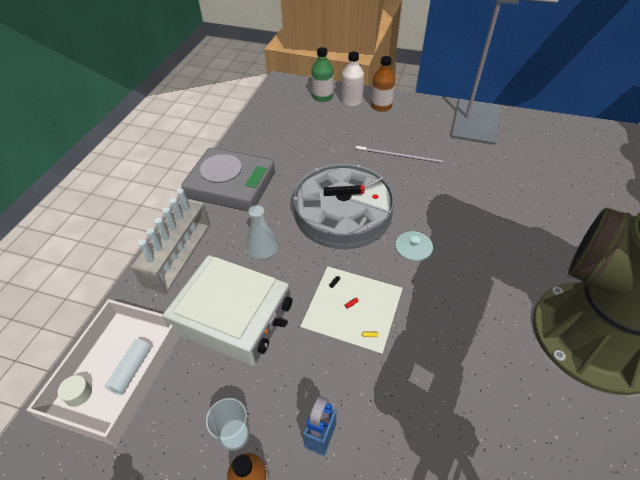

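```bash
cat > m.py <<'E'
from h import *
def rect(P): return cv2.minAreaRect(P[:,:2].astype(np.float32))
def meas(n,c,P):
    hsv=cv2.cvtColor(c['color'],cv2.COLOR_BGR2HSV).astype(int); H,S,V=[hsv[...,i] for i in range(3)]
    X,Y,Z=P[...,0],P[...,1],P[...,2]
    def box(x0,x1,y0,y1,z0,z1): return (X>x0)&(X<x1)&(Y>y0)&(Y<y1)&(Z>z0)&(Z<z1)
    pad=box(400,590,0,180,-5,25)
    for k,m in dict(red=(S>120)&((H<8)|(H>172)),yellow=(S>120)&(H>18)&(H<35),black=V<60,blue=(S>120)&(H>95)&(H<130),green=(S>120)&(H>40)&(H<85)).items():
        q=pad&m
        nl,L,st,ce=cv2.connectedComponentsWithStats(q.astype(np.uint8))
        for i in range(1,nl):
            if st[i,4]<15: continue
            v,u=np.nonzero(L==i); w=at_z(c,np.c_[u,v],12); xy=w[:,:2]
            ev,ec=np.linalg.eigh(np.cov(xy.T)); d=ec[:,1]
            print(n,k,st[i,4],'c',np.round(xy.mean(0),1),'yaw',round(np.degrees(np.arctan2(d[1],d[0]))%180,1),'sd',np.round(np.sqrt(ev),1),'rect',np.round(rect(xy)[1]))
if __name__=='__main__':
  for n in('top','side'):
    c=cam(n);P=cloud(c);meas(n,c,P)
    hsv=cv2.cvtColor(c['color'],cv2.COLOR_BGR2HSV).astype(int); H,S,V=[hsv[...,i] for i in range(3)]
    X,Y,Z=P[...,0],P[...,1],P[...,2]
    def box(x0,x1,y0,y1,z0,z1): return (X>x0)&(X<x1)&(Y>y0)&(Y<y1)&(Z>z0)&(Z<z1)
    def rep(k,m,z=None):
        v,u=np.nonzero(m)
        if len(u)<4: print(n,k,len(u)); return
        w=P[m] if z is None else at_z(c,np.c_[u,v],z)
        r=rect(w); print(n,k,len(u),'mean',np.round(w.mean(0),1),'rect',np.round(r[0],1),np.round(r[1],1),round(r[2],1))
    hand=box(520,660,-270,-110,78,96)
    rep('handle',hand,88); rep('handle red',hand&(S>120)&((H<8)|(H>172)),88)
    rep('dot',box(480,580,-290,-150,35,75)&(S>120)&((H<8)|(H>172)),50)
    rep('hotplate top',box(540,850,80,320,86,97))
    rep('toggle',box(520,625,150,250,35,78)&(V<70))
    rep('tongs hi',box(440,520,300,400,120,145)); rep('tongs grip',box(440,520,300,400,85,108)); 
    rep('tongs 80+',box(440,520,290,400,78,150)); rep('rest rim',box(440,520,290,400,68,75)); rep('rest',box(440,520,290,400,20,75))
    rep('carousel rim',box(440,720,-330,-60,50,64))
    m=box(440,720,-330,-60,46,66); w=P[m][:,:2]; (cx,cy),r=cv2.minEnclosingCircle(w.astype(np.float32)); print('circ',cx,cy,r)
    for nm,(x0,x1,y0,y1) in dict(tg=(540,640,150,250)).items():
        pass
    cv2.imwrite(f'pics/z_{n}.png',c['color'])
# crops
a=cv2.imread('pics/z_top.png'); b=cv2.imread('pics/z_side.png')
f=lambda i,x0,y0,w,h: cv2.resize(i[y0:y0+h,x0:x0+w],(400,300),interpolation=cv2.INTER_CUBIC)
cv2.imwrite('pics/crops.png',np.vstack([np.hstack([f(a,130,245,60,45),f(b,290,390,80,60)]),np.hstack([f(a,200,180,80,60),f(a,340,150,140,131)])]))
E
python3 m.py
```

```text
top red 42 c [494.6  78.2] yaw 52.5 sd [2.2 8.1] rect [28.  7.]
top yellow 45 c [439.3 141.3] yaw 15.7 sd [2.4 8. ] rect [28.  8.]
top black 27 c [545.8  35.3] yaw 70.3 sd [1.6 7.3] rect [24.  5.]
top handle 278 mean [ 586.9 -188.2   88. ] rect [ 587.4 -188. ] [98.  13.9] 22.3
top handle red 27 mean [ 547.1 -203.2   88. ] rect [ 547.1 -202.6] [10.8 10.7] 89.7
top dot 28 mean [ 513.5 -217.7   50. ] rect [ 513.1 -217.3] [11.1 11. ] 89.6
top hotplate top 4602 mean [729.2 180.9  91.1] rect [730.7 181.2] [149.6 152.7] 83.8
top toggle 106 mean [614.2 192.6  60.7] rect [611.4 199.8] [99.6 26.7] 89.8
top tongs hi 157 mean [478.3 355.  136.6] rect [480.  358.3] [38.1 18.9] 84.7
top tongs grip 49 mean [477.8 347.5  97.9] rect [478.4 356.1] [39.6 25.9] 83.1
top tongs 80+ 273 mean [478.1 352.8 123.1] rect [478.7 358. ] [43.1 26.5] 84.0
top rest rim 138 mean [478.3 351.   71.7] rect [478.4 358. ] [57.4 38. ] 85.0
top rest 282 mean [477.9 346.   58.4] rect [478.4 357.9] [57.8 38.1] 85.2
top carousel rim 8818 mean [ 593.3 -186.2   57.5] rect [ 589.3 -189.4] [249.9 246.7] 89.6
circ 588.6390380859375
[... 489 characters left out ...]
otplate top 4789 mean [731.9 186.5  90.8] rect [734.1 181.1] [151.2 152.9] 83.8
side toggle 121 mean [614.5 185.8  60.1] rect [612.5 194.4] [24.5 88.6] 0.3
side tongs hi 282 mean [480.6 362.5 135.5] rect [480.7 359.2] [39.2 16.4] 85.0
side tongs grip 110 mean [478.1 367.6  97.3] rect [480.6 360.4] [41.5 25.8] 84.7
side tongs 80+ 501 mean [479.5 364.8 121.6] rect [480.7 359.3] [43.5 26.3] 84.9
side rest rim 220 mean [475.2 369.2  71.3] rect [480.4 359. ] [56.7 37.7] 83.9
side rest 660 mean [475.7 368.8  54.1] rect [480.6 358.8] [59.  38.2] 85.2
side carousel rim 4743 mean [ 597.3 -174.4   57. ] rect [ 591.8 -188.7] [248.5 249.8] 37.1
circ 592.00537109375 -189.06341552734375 127.11272430419922
```

View pics/crops.png

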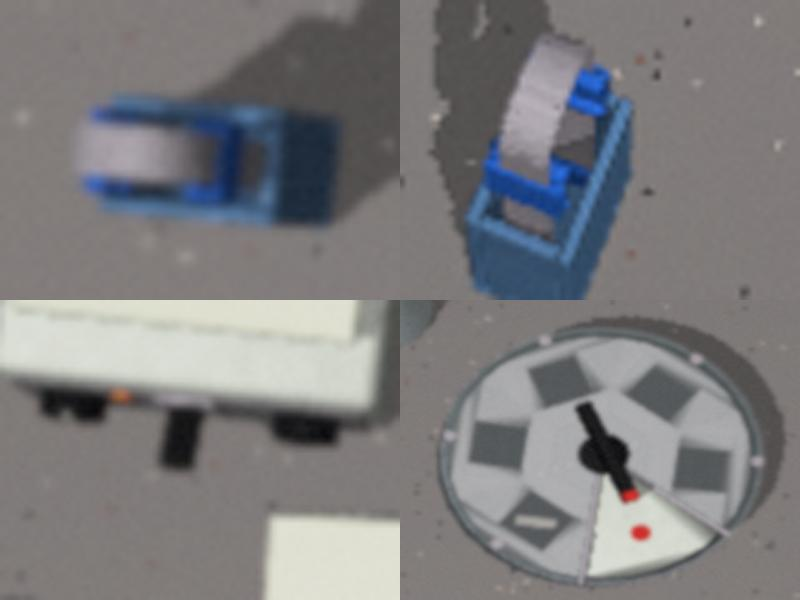

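```bash
cat > go.py <<'E'
from h import *
import sys
def go(x,y,z,yaw,st=None):
    """print rows: spin first at current position, then translation in tool axes at new yaw"""
    s=st or manip.read_state(); p=s['eef_pos']; y0=np.degrees(s['eef_rot'][2])
    sp=(y0-yaw+180)%360-180; q6=np.degrees(s['joints'][5])
    print('at',np.round(p,1),'yaw',round(y0,1),'rpy',np.round(s['eef_rot'],3),'q6',round(q6,1),'F',np.round(s['wrist_force'],1),'gap',round(s['finger_gap'],1),'t',round(s['clock'],1))
    a=np.radians(yaw); d=np.array([x,y,z])-p
    o=np.array([d@[np.cos(a),np.sin(a),0],d@[np.sin(a),-np.cos(a),0],-d[2]])
    print(f'spin {sp:.2f} (q6 end before translation {q6+sp:.0f}) = {int(np.ceil(abs(sp)/8.5))} rows; offset',np.round(o,1),'rows',int(np.ceil(abs(o).max()/45)))
if __name__=='__main__': go(*map(float,sys.argv[1:5]))
E
python3 - <<'E'
from h import *
import glob
for n,uvs in (('top',[(235.3,213.3)]),('side',[(286,323)])):
    c=cam(n); P=cloud(c); V=c['color'].max(2)
    print(n,np.round(at_z(c,uvs,65),1))
    m=(P[...,0]>570)&(P[...,0]<632)&(P[...,1]>165)&(P[...,1]<225)&(P[...,2]>35)&(P[...,2]<78)&(V<75)
    Q=P[m]; a=np.radians(-6.2); ex=np.array([np.cos(a),np.sin(a)]); ey=np.array([-ex[1],ex[0]])
    f=Q[:,:2]@ex; g=Q[:,:2]@ey
    o=np.argsort(f)[:40]; print(np.round(np.c_[f,g,Q[:,2]][o][::2],1).tolist()[:20])
    w=(P[...,2]>80)&(P[...,2]<97)&(P[...,0]>540)&(P[...,0]<800)&(P[...,1]>90)&(P[...,1]<290); print('front f',np.percentile(P[w][:,:2]@ex,[0.2,1,99]), 'g',np.percentile(P[w][:,:2]@ey,[1,99]))
E
python3 go.py 600 195 200 173.8
```

```text
top [[598.1 194.5  65. ]]
[[573.7, 257.9, 69.0], [573.8, 255.6, 70.0], [574.6, 254.4, 64.7], [575.5, 260.2, 70.1], [575.9, 255.8, 70.5], [576.7, 251.9, 67.9], [577.3, 264.9, 69.6], [578.2, 261.2, 66.2], [578.5, 256.7, 66.8], [579.3, 255.3, 62.2], [580.2, 263.7, 65.5], [580.4, 258.9, 67.9], [580.8, 254.6, 68.0], [582.4, 264.0, 65.7], [582.8, 259.6, 65.5], [583.3, 257.8, 63.5], [584.3, 263.9, 67.6], [584.9, 262.2, 64.6], [585.5, 258.0, 63.8], [586.7, 252.2, 59.7]]
front f [613.13089038 631.2595376  776.84369566] g [185.46483516 331.6162807 ]
side [[601.4 195.4  65. ]]
[[575.4, 257.8, 63.6], [576.0, 255.9, 67.9], [577.0, 262.9, 66.9], [577.2, 263.1, 63.2], [578.0, 265.4, 66.2], [578.3, 256.0, 66.6], [578.4, 260.3, 65.6], [579.0, 262.9, 69.3], [579.7, 266.9, 63.7], [579.9, 257.0, 67.0], [580.5, 260.2, 67.9], [581.4, 258.3, 68.1], [582.0, 261.9, 65.6], [582.2, 265.5, 67.4], [582.4, 256.3, 68.1], [583.5, 258.7, 67.4], [583.9, 266.9, 64.7], [584.6, 266.5, 59.8], [585.1, 264.8, 64.4], [585.5, 254.7, 67.4]]
front f [634.60850909 635.45281547 776.83315075] g [186.64332604 333.60609633]
at [127.9 534.9 302.6] yaw 166.5 rpy [-3.142 -0.     2.907] q6 -3.8 F [-0.2  0.1  0.2] gap 94.2 t 2.2
spin -7.25 (q6 end before translation -11) = 1 rows; offset [-506.  -286.9  102.6] rows 12
```

drive_tool:
  rows:
    - {"offset": [0,0,0],"spin": -7.25,"jaw": 0}
    - {"offset": [-42.8,-23.8,0],"spin": 0,"jaw": 0}
    - {"offset": [-42.8,-23.8,0],"spin": 0,"jaw": 0}
    - {"offset": [-42.8,-23.8,0],"spin": 0,"jaw": 0}
    - {"offset": [-42.8,-23.8,0],"spin": 0,"jaw": 0}
    - {"offset": [-42.8,-23.8,0],"spin": 0,"jaw": 0}
    - {"offset": [-42.8,-23.8,0],"spin": 0,"jaw": 0}
    - {"offset": [-42.8,-23.8,0],"spin": 0,"jaw": 0}
    - {"offset": [-42.8,-23.8,0],"spin": 0,"jaw": 0}
    - {"offset": [-42.8,-23.8,0],"spin": 0,"jaw": 0}
    - {"offset": [-42.8,-23.8,0],"spin": 0,"jaw": 0}
    - {"offset": [-42.8,-23.8,0],"spin": 0,"jaw": 0}
    - {"offset": [-42.8,-23.8,0],"spin": 0,"jaw": 0}
    - {"offset": [0,0,40],"spin": 0,"jaw": 0}
    - {"offset": [0,0,40],"spin": 0,"jaw": 0}
    - {"offset": [0,0,30],"spin": 0,"jaw": 0}
    - {"offset": [0,0,10],"spin": 0,"jaw": 0}
    - {"offset": [0,0,0],"spin": 0,"jaw": 0}
  force: 20

```text
clock: 4.0
eef_pos: [607.5, 195.5, 181.9]
eef_rot: [-3.141, -0.002, 3.033]
wrist_force: [-0.2, 0.6, -0.1]
finger_gap: 0.5
```

```bash
python3 go.py 607.6 195 148 173.8
```

```text
at [607.5 195.5 181.9] yaw 173.8 rpy [-3.141e+00 -2.000e-03  3.033e+00] q6 -69.3 F [-0.2  0.6 -0.1] gap 0.5 t 4.0
spin -0.00 (q6 end before translation -69) = 1 rows; offset [-0.2 -0.4 33.9] rows 1
```

drive_tool:
  rows:
    - {"offset": [0,0,6],"spin": 0,"jaw": 0}
    - {"offset": [0,0,5],"spin": 0,"jaw": 0}
    - {"offset": [0,0,5],"spin": 0,"jaw": 0}
    - {"offset": [0,0,5],"spin": 0,"jaw": 0}
    - {"offset": [0,0,5],"spin": 0,"jaw": 0}
    - {"offset": [0,0,4],"spin": 0,"jaw": 0}
    - {"offset": [0,0,2],"spin": 0,"jaw": 0}
    - {"offset": [0,0,0],"spin": 0,"jaw": 0}

```text
clock: 4.8
eef_pos: [607.6, 195.5, 150.3]
eef_rot: [-3.141, -0.0, 3.033]
wrist_force: [0.3, -0.6, 0.2]
finger_gap: 0.6
```

drive_tool:
  rows:
    - {"offset": [0,0,1],"spin": 0,"jaw": 0}
    - {"offset": [0,0,0],"spin": 0,"jaw": 0}

```text
clock: 5.0
eef_pos: [607.7, 195.5, 149.7]
eef_rot: [3.142, 0.0, 3.033]
wrist_force: [-0.8, -0.3, 1.4]
finger_gap: 0.7
```

drive_tool:
  rows:
    - {"offset": [0,0,1],"spin": 0,"jaw": 0}
    - {"offset": [0,0,0],"spin": 0,"jaw": 0}

```text
clock: 5.2
eef_pos: [607.7, 195.5, 148.6]
eef_rot: [3.142, 0.0, 3.033]
wrist_force: [-1.3, 0.1, 0.8]
finger_gap: 0.3
```

drive_tool:
  rows:
    - {"offset": [0,0,1],"spin": 0,"jaw": 0}
    - {"offset": [0,0,0],"spin": 0,"jaw": 0}

```text
clock: 5.4
eef_pos: [607.8, 195.5, 147.8]
eef_rot: [3.141, 0.0, 3.033]
wrist_force: [-0.2, -0.1, 3.1]
finger_gap: 0.4
```

drive_tool:
  rows:
    - {"offset": [0,0,1],"spin": 0,"jaw": 0}
    - {"offset": [0,0,0],"spin": 0,"jaw": 0}

```text
clock: 5.6
eef_pos: [607.9, 195.5, 147.4]
eef_rot: [3.141, 0.001, 3.033]
wrist_force: [-2.7, -1.2, 8.5]
finger_gap: 0.4
```

drive_tool:
  rows:
    - {"offset": [0,0,1],"spin": 0,"jaw": 0}
    - {"offset": [0,0,0],"spin": 0,"jaw": 0}

```text
clock: 5.8
eef_pos: [608.0, 195.5, 147.1]
eef_rot: [3.141, 0.001, 3.033]
wrist_force: [-5.1, -1.5, 14.0]
finger_gap: 0.2
```

drive_tool:
  rows:
    - {"offset": [0,0,-20],"spin": 0,"jaw": 0}
    - {"offset": [0,0,-45],"spin": 0,"jaw": 0}
    - {"offset": [0,0,-45],"spin": 0,"jaw": 0}
    - {"offset": [0,0,-40],"spin": 0,"jaw": 80}
    - {"offset": [20,40,0],"spin": 0,"jaw": 80}
    - {"offset": [0,0,0],"spin": 0,"jaw": 80}

```text
clock: 6.4
eef_pos: [590.9, 240.6, 296.7]
eef_rot: [3.14, 0.001, 3.036]
wrist_force: [-0.0, 0.5, -1.1]
finger_gap: 21.1
```

```bash
python3 go.py 479.5 358.5 245 175; python3 - <<'E'
from h import *
c=cam('side');cv2.imwrite('pics/tg.png',cv2.resize(c['color'][270:350,220:330],None,fx=5,fy=5))
c=cam('top');cv2.imwrite('pics/tg2.png',cv2.resize(c['color'][180:260,200:310],None,fx=5,fy=5))
E
```

```text
at [590.9 240.6 296.7] yaw 174.0 rpy [3.140e+00 1.000e-03 3.036e+00] q6 -65.1 F [-0.   0.5 -1.1] gap 21.1 t 6.4
spin -1.04 (q6 end before translation -66) = 1 rows; offset [121.3 107.8  51.7] rows 3
```

View pics/tg.png

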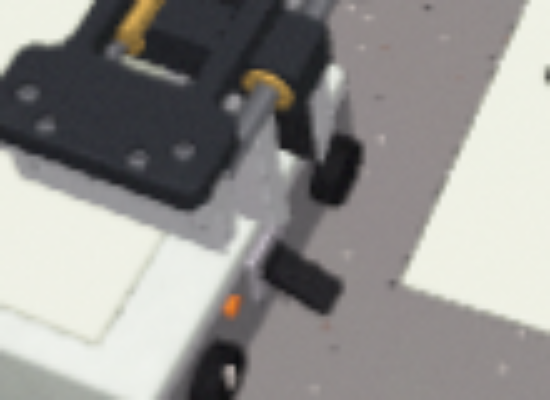

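drive_tool:
  rows:
    - {"offset": [0,0,0],"spin": -1.04,"jaw": 80}
    - {"offset": [40.4,36,0],"spin": 0,"jaw": 80}
    - {"offset": [40.4,36,0],"spin": 0,"jaw": 80}
    - {"offset": [40.4,36,0],"spin": 0,"jaw": 80}
    - {"offset": [0,0,30],"spin": 0,"jaw": 80}
    - {"offset": [0,0,10],"spin": 0,"jaw": 80}
    - {"offset": [0,0,0],"spin": 0,"jaw": 80}

```text
clock: 7.2
eef_pos: [489.9, 345.8, 253.9]
eef_rot: [-3.139, -0.003, 3.051]
wrist_force: [-0.9, -0.4, 0.3]
finger_gap: 79.9
```

```bash
python3 go.py 479.5 358.5 178 175
```

```text
at [489.9 345.8 253.9] yaw 174.8 rpy [-3.139e+00 -3.000e-03  3.051e+00] q6 -53.1 F [-0.9 -0.4  0.3] gap 79.9 t 7.2
spin -0.20 (q6 end before translation -53) = 1 rows; offset [11.5 11.8 75.9] rows 2
```

drive_tool:
  rows:
    - {"offset": [11.5,11.8,0],"spin": -0.2,"jaw": 80}
    - {"offset": [0,0,0],"spin": 0,"jaw": 70}
    - {"offset": [0,0,0],"spin": 0,"jaw": 60}
    - {"offset": [0,0,20],"spin": 0,"jaw": 60}
    - {"offset": [0,0,20],"spin": 0,"jaw": 60}
    - {"offset": [0,0,20],"spin": 0,"jaw": 60}
    - {"offset": [0,0,15.9],"spin": 0,"jaw": 60}
    - {"offset": [0,0,0],"spin": 0,"jaw": 60}

```text
clock: 8.0
eef_pos: [479.0, 359.0, 178.1]
eef_rot: [-3.14, -0.002, 3.055]
wrist_force: [-0.1, 0.4, 0.2]
finger_gap: 60.1
```

```bash
python3 go.py 479.5 358.5 178 175
```

```text
at [479.  359.  178.1] yaw 175.0 rpy [-3.140e+00 -2.000e-03  3.055e+00] q6 -51.7 F [-0.1  0.4  0.2] gap 60.1 t 8.0
spin 0.02 (q6 end before translation -52) = 1 rows; offset [-0.6 -0.5  0.1] rows 1
```

drive_tool:
  rows:
    - {"offset": [-0.5,-0.5,0],"spin": 0,"jaw": 50}
    - {"offset": [0,0,0],"spin": 0,"jaw": 42}
    - {"offset": [0,0,0],"spin": 0,"jaw": 42}
    - {"offset": [0,0,0],"spin": 0,"jaw": 42}
    - {"offset": [0,0,0],"spin": 0,"jaw": 42}
    - {"offset": [0,0,0],"spin": 0,"jaw": 42}
    - {"offset": [0,0,0],"spin": 0,"jaw": 42}
  force: 40

```text
clock: 8.7
eef_pos: [479.9, 359.5, 180.7]
eef_rot: [3.14, 0.001, 3.055]
wrist_force: [-0.4, 2.7, 6.8]
finger_gap: 42.0
```

```bash
python3 go.py 479.5 358.5 310 175
```

```text
at [479.9 359.5 180.7] yaw 175.0 rpy [3.140e+00 1.000e-03 3.055e+00] q6 -51.7 F [-0.4  2.7  6.8] gap 42.0 t 8.7
spin 0.04 (q6 end before translation -52) = 1 rows; offset [   0.3   -1.  -129.3] rows 3
```

drive_tool:
  rows:
    - {"offset": [0,0,-8],"spin": 0,"jaw": 42}
    - {"offset": [0,0,-20],"spin": 0,"jaw": 42}
    - {"offset": [0,0,-35],"spin": 0,"jaw": 42}
    - {"offset": [0,0,-40],"spin": 0,"jaw": 42}
    - {"offset": [0,0,-27],"spin": 0,"jaw": 42}
    - {"offset": [0,0,0],"spin": 0,"jaw": 42}
    - {"offset": [0,0,0],"spin": 0,"jaw": 42}

```text
clock: 9.4
eef_pos: [479.4, 358.9, 309.4]
eef_rot: [-3.141, -0.0, 3.055]
wrist_force: [0.6, -0.1, -2.0]
finger_gap: 42.1
```

```bash
python3 go.py 479.5 358.5 310 175; python3 - <<'E'
from h import *
s=manip.read_state();p=s['eef_pos'];a=s['eef_rot'][2];ex=np.array([np.cos(a),np.sin(a),0]);ey=np.array([np.sin(a),-np.cos(a),0])
out=[]
for n in('top','side'):
    c=cam(n);P=cloud(c); D=P-p; L=np.stack([D@ex,D@ey,-D[...,2]],-1)
    m=(abs(L[...,0])<40)&(abs(L[...,1])<60)&(L[...,2]>140)&(L[...,2]<190)
    hsv=cv2.cvtColor(c['color'],cv2.COLOR_BGR2HSV)
    Q=L[m]
    if len(Q)>5: print(n,len(Q),np.round(np.percentile(Q,[2,25,50,75,98],axis=0),1).tolist())
    for yy in (-17,17):
        print(np.round(proj(c,p+ex*0+ey*yy-np.array([0,0,173])),1))
    u,v=proj(c,p-np.array([0,0,120]))[0].astype(int); u=np.clip(u,55,585);v=np.clip(v,55,425)
    out.append(cv2.resize(c['color'][v-55:v+55,u-55:u+55],(400,400)))
cv2.imwrite('pics/tongs.png',np.hstack(out))
E
```

```text
at [479.4 358.9 309.4] yaw 175.0 rpy [-3.141 -0.     3.055] q6 -51.7 F [ 0.6 -0.1 -2. ] gap 42.1 t 9.4
spin 0.04 (q6 end before translation -52) = 1 rows; offset [-0.1 -0.4 -0.6] rows 1
[[157.  267.5]]
[[140.7 266.1]]
side 53 [[1.4, -15.4, 142.1], [4.3, -14.1, 158.0], [6.9, -12.6, 160.8], [7.6, 13.8, 168.5], [8.2, 16.2, 176.6]]
[[323.7 397.4]]
[[315.4 417.6]]
```

View pics/tongs.png

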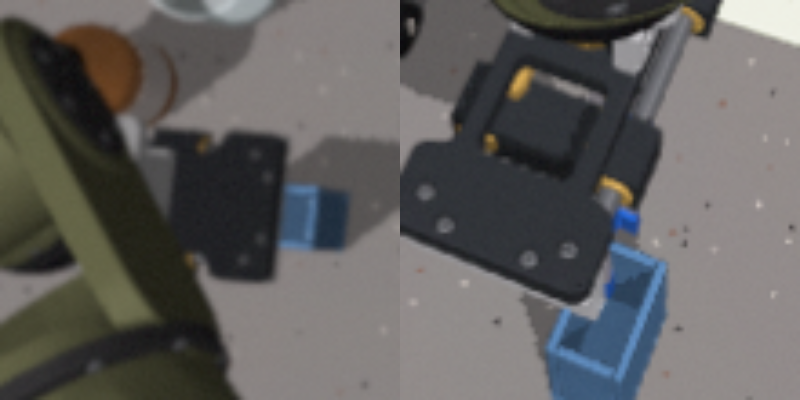

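```bash
python3 go.py 589.5 -188.5 309 202
```

```text
at [479.3 358.9 308.1] yaw 175.0 rpy [-3.140e+00 -2.000e-03  3.055e+00] q6 -51.7 F [ 0.2 -0.7 -1.4] gap 42.2 t 9.5
spin -26.96 (q6 end before translation -79) = 4 rows; offset [ 102.9 -548.8   -0.9] rows 13
```

drive_tool:
  rows:
    - {"offset": [0,0,0],"spin": -6.74,"jaw": 42}
    - {"offset": [0,0,0],"spin": -6.74,"jaw": 42}
    - {"offset": [0,0,0],"spin": -6.74,"jaw": 42}
    - {"offset": [0,0,0],"spin": -6.74,"jaw": 42}
    - {"offset": [7,-36.6,0],"spin": 0,"jaw": 42}
    - {"offset": [7,-36.6,0],"spin": 0,"jaw": 42}
    - {"offset": [7,-36.6,0],"spin": 0,"jaw": 42}
    - {"offset": [7,-36.6,0],"spin": 0,"jaw": 42}
    - {"offset": [7,-36.6,0],"spin": 0,"jaw": 42}
    - {"offset": [7,-36.6,0],"spin": 0,"jaw": 42}
    - {"offset": [7,-36.6,0],"spin": 0,"jaw": 42}
    - {"offset": [7,-36.6,0],"spin": 0,"jaw": 42}
    - {"offset": [7,-36.6,0],"spin": 0,"jaw": 42}
    - {"offset": [7,-36.6,0],"spin": 0,"jaw": 42}
    - {"offset": [7,-36.6,0],"spin": 0,"jaw": 42}
    - {"offset": [7,-36.6,0],"spin": 0,"jaw": 42}
    - {"offset": [7,-36.6,0],"spin": 0,"jaw": 42}
    - {"offset": [7,-36.6,0],"spin": 0,"jaw": 42}
    - {"offset": [5,-36.6,0],"spin": 0,"jaw": 42}
    - {"offset": [0,0,0],"spin": 0,"jaw": 42}

```text
clock: 11.5
eef_pos: [589.6, -192.2, 307.4]
eef_rot: [3.14, -0.003, -2.761]
wrist_force: [-0.7, 0.5, -1.6]
finger_gap: 42.3
```

```bash
python3 go.py 589.5 -188.5 246 202
```

```text
at [ 589.6 -192.2  307.4] yaw -158.2 rpy [ 3.140e+00 -3.000e-03 -2.761e+00] q6 -133.2 F [-0.7  0.5 -1.6] gap 42.3 t 11.5
spin -0.21 (q6 end before translation -133) = 1 rows; offset [-1.3  3.4 61.4] rows 2
```

drive_tool:
  rows:
    - {"offset": [-1.3,3.4,0],"spin": 0,"jaw": 42}
    - {"offset": [0,0,20],"spin": 0,"jaw": 42}
    - {"offset": [0,0,15],"spin": 0,"jaw": 42}
    - {"offset": [0,0,10],"spin": 0,"jaw": 42}
    - {"offset": [0,0,8],"spin": 0,"jaw": 42}
    - {"offset": [0,0,8],"spin": 0,"jaw": 42}
    - {"offset": [0,0,0],"spin": 0,"jaw": 42}

```text
clock: 12.2
eef_pos: [589.5, -184.5, 247.8]
eef_rot: [3.141, -0.001, -2.757]
wrist_force: [0.3, 0.5, -0.1]
finger_gap: 42.2
```

drive_tool:
  rows:
    - {"offset": [0,0,0],"spin": 0,"jaw": 38}
    - {"offset": [0,0,0],"spin": 0,"jaw": 34}
    - {"offset": [0,0,0],"spin": 0,"jaw": 34}
    - {"offset": [0,0,0],"spin": 0,"jaw": 34}
    - {"offset": [0,0,0],"spin": 0,"jaw": 34}
  force: 50

```text
clock: 12.7
eef_pos: [590.1, -186.6, 249.1]
eef_rot: [-3.137, 0.001, -2.758]
wrist_force: [5.3, -11.1, -8.8]
finger_gap: 38.2
```

```bash
python3 go.py 589.5 -188.5 246 202
```

```text
at [ 590.1 -186.6  249.1] yaw -158.0 rpy [-3.137e+00  1.000e-03 -2.758e+00] q6 -132.8 F [  5.3 -11.1  -8.8] gap 38.2 t 12.7
spin -0.05 (q6 end before translation -133) = 1 rows; offset [ 1.3 -1.6  3.1] rows 1
```

drive_tool:
  rows:
    - {"offset": [0,-3.5,0],"spin": 0,"jaw": 34}
    - {"offset": [0,0,0],"spin": 0,"jaw": 34}
    - {"offset": [0,0,0],"spin": 0,"jaw": 34}

```text
clock: 13.0
eef_pos: [591.0, -188.0, 249.1]
eef_rot: [-3.141, 0.0, -2.758]
wrist_force: [-1.2, 0.3, -1.2]
finger_gap: 38.2
```

drive_tool:
  rows:
    - {"offset": [0,0,0],"spin": 4,"jaw": 34}
    - {"offset": [0,0,0],"spin": 4,"jaw": 34}
    - {"offset": [0,0,0],"spin": 4,"jaw": 34}
    - {"offset": [0,0,0],"spin": 4,"jaw": 34}
    - {"offset": [0,0,0],"spin": 4,"jaw": 34}

```text
clock: 13.5
eef_pos: [591.1, -188.2, 249.0]
eef_rot: [-3.141, 0.001, -3.109]
wrist_force: [1.0, -2.0, -2.6]
finger_gap: 38.3
```

drive_tool:
  rows:
    - {"offset": [0,0,0],"spin": 5,"jaw": 34}
    - {"offset": [0,0,0],"spin": 5,"jaw": 34}
    - {"offset": [0,0,0],"spin": 5,"jaw": 34}
    - {"offset": [0,0,0],"spin": 5,"jaw": 34}
    - {"offset": [0,0,0],"spin": 5,"jaw": 34}
    - {"offset": [0,0,0],"spin": 5,"jaw": 34}
    - {"offset": [0,0,0],"spin": 5,"jaw": 34}
    - {"offset": [0,0,0],"spin": 5,"jaw": 34}
    - {"offset": [0,0,0],"spin": 0,"jaw": 34}
    - {"offset": [0,0,0],"spin": 0,"jaw": 34}

```text
clock: 14.5
eef_pos: [591.0, -188.7, 249.1]
eef_rot: [-3.141, 0.002, 2.481]
wrist_force: [0.5, -5.2, -1.7]
finger_gap: 38.1
```

```bash
python3 go.py 589.5 -188.5 246 142; python3 -c "
from cell import manip; print(manip.read_state()['moment'])"
```

```text
at [ 591.  -188.7  249.1] yaw 142.1 rpy [-3.141e+00  2.000e-03  2.481e+00] q6 -73.2 F [ 0.5 -5.2 -1.7] gap 38.1 t 14.5
spin 0.13 (q6 end before translation -73) = 1 rows; offset [ 1.3 -0.8  3.1] rows 1
[-1.46109169 -0.03661504  0.01579872]
```

drive_tool:
  rows:
    - {"offset": [0,0,0],"spin": 0,"jaw": 42}
    - {"offset": [0,0,0],"spin": 0,"jaw": 42}
    - {"offset": [0,0,0],"spin": 0,"jaw": 42}
    - {"offset": [0,0,0],"spin": 0,"jaw": 42}
    - {"offset": [0,0,-15],"spin": 0,"jaw": 42}
    - {"offset": [0,0,-45],"spin": 0,"jaw": 42}
    - {"offset": [40,10,0],"spin": 0,"jaw": 42}
    - {"offset": [40,10,0],"spin": 0,"jaw": 42}
    - {"offset": [40,10,0],"spin": 0,"jaw": 42}
    - {"offset": [40,10,0],"spin": 0,"jaw": 42}
    - {"offset": [0,0,0],"spin": 0,"jaw": 42}
    - {"offset": [0,0,0],"spin": 0,"jaw": 42}

```text
clock: 15.7
eef_pos: [489.7, -57.8, 310.2]
eef_rot: [3.141, 0.002, 2.48]
wrist_force: [0.4, 0.1, -0.9]
finger_gap: 42.3
```

```bash
python3 m.py; python3 go.py 600 130 309 175; python3 - <<'E'
import cv2
a=cv2.imread('pics/z_top.png');b=cv2.imread('pics/z_side.png')
cv2.imwrite('pics/v5.png',np.hstack([a[130:330,230:490],b[150:350,260:520]]) if 0 else cv2.resize(cv2.hconcat([a[130:330,240:480],b[150:350,280:520]]),None,fx=1.6,fy=1.6))
E
```

```text
top red 41 c [494.5  78.2] yaw 52.5 sd [2.2 8.2] rect [28.  7.]
top yellow 43 c [439.7 141.3] yaw 17.2 sd [2.3 8. ] rect [28.  8.]
top handle 215 mean [ 593.8 -192.6   88. ] rect [ 591.1 -190.6] [12.8 89.8] 50.1
top handle red 0
top dot 0
top hotplate top 4579 mean [729.4 180.8  91.1] rect [730.5 181.1] [149.7 152.5] 83.6
top toggle 111 mean [614.5 192.5  51.2] rect [611.8 199.4] [98.7 25.5] 89.7
top tongs hi 0
top tongs grip 0
top tongs 80+ 0
top rest rim 167 mean [478.4 357.5  71.7] rect [478.5 358.6] [58.7 38.2] 85.1
top rest 363 mean [478.8 355.6  57.8] rect [478.5 358.4] [59.7 38.2] 85.1
top carousel rim 6648 mean [ 615.7 -200.6   57.5] rect [ 602.3 -202.1] [249.1 211.7] 48.5
circ 590.1633911132812 -189.79583740234375 125.84022521972656
side red 62 c [497.9  78.9] yaw 55.7 sd [3.  9.3] rect [33. 10.]
side yellow 78 c [442.6 141.5] yaw 17.6 sd [3.2 9.3] rect [31.  9.]
side black 44 c [549.3  35.7] yaw 72.3 sd [2.6 8.7] rect [31.  9.]
side handle 198 mean [ 589.5 -182.6   88. ] rect [ 590.3 -182.6] [ 17.6 104.8] 52.6
side handle red 32 mean [ 556.7 -156.2   88. ] rect [ 556.7 -156.2] [15.4 15.4] 70.1
side dot 12 mean [ 563.  -179.1   50. ] rect [ 563.4 -181.4] [ 8.2 15.5] 50.6
side hotplate top 4785 mean [731.8 186.4  90.8] rect [734.2 181.8] [151.  152.7] 84.0
side toggle 126 mean [615.  186.5  48.1] rect [613.3 177. ] [53.1 22.9] 90.0
side tongs hi 0
side tongs grip 0
side tongs 80+ 0
side rest rim 324 mean [480.3 360.1  71.3] rect [480.5 358.3] [58.3 37.6] 84.6
side rest 857 mean [480.  361.3  55. ] rect [480.6 358.7] [59.2 38.1] 84.9
side carousel rim 3952 mean [ 608.  -160.1   57.1] rect [ 595.4 -184.1] [237.4 251.4] 51.8
circ 593.3212280273438 -187.86724853515625 126.69139099121094
at [490.1 -58.7 309.4] yaw 142.0 rpy [3.141e+00 1.000e-03 2.478e+00] q6 -63.1 F [ 0.4 -0.5 -0.7] gap 41.9 t 15.8
spin -33.02 (q6 end before translation -96) = 4 rows; offset [-93.  197.5   0.4] rows 5
```

View pics/v5.png

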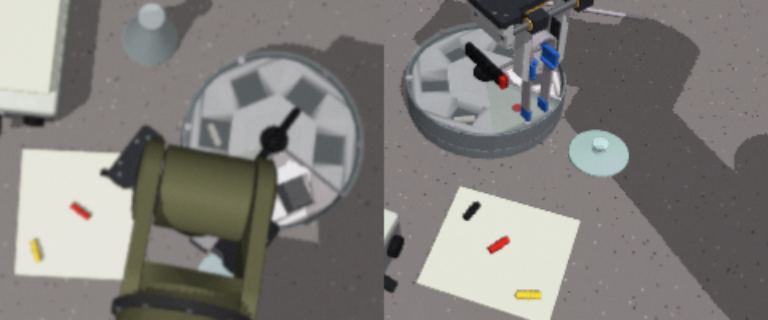

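```bash
python3 go.py 496.2 78.6 309.4 54
```

```text
at [490.1 -58.7 309.4] yaw 142.0 rpy [3.141e+00 1.000e-03 2.478e+00] q6 -63.1 F [ 0.4 -0.5 -0.7] gap 41.9 t 15.8
spin 87.98 (q6 end before translation 25) = 11 rows; offset [114.6 -75.8  -0. ] rows 3
```

drive_tool:
  rows:
    - {"offset": [0,0,0],"spin": 8,"jaw": 42}
    - {"offset": [0,0,0],"spin": 8,"jaw": 42}
    - {"offset": [0,0,0],"spin": 8,"jaw": 42}
    - {"offset": [0,0,0],"spin": 8,"jaw": 42}
    - {"offset": [0,0,0],"spin": 8,"jaw": 42}
    - {"offset": [0,0,0],"spin": 8,"jaw": 42}
    - {"offset": [0,0,0],"spin": 8,"jaw": 42}
    - {"offset": [0,0,0],"spin": 8,"jaw": 42}
    - {"offset": [0,0,0],"spin": 8,"jaw": 42}
    - {"offset": [0,0,0],"spin": 8,"jaw": 42}
    - {"offset": [0,0,0],"spin": 8,"jaw": 42}
    - {"offset": [28.6,-19,0],"spin": 0,"jaw": 42}
    - {"offset": [28.6,-19,0],"spin": 0,"jaw": 42}
    - {"offset": [28.6,-19,0],"spin": 0,"jaw": 42}
    - {"offset": [28.8,-18.8,0],"spin": 0,"jaw": 42}
    - {"offset": [0,0,30],"spin": 0,"jaw": 42}
    - {"offset": [0,0,0],"spin": 0,"jaw": 42}
    - {"offset": [0,0,0],"spin": 0,"jaw": 42}

```text
clock: 17.6
eef_pos: [496.1, 78.4, 278.9]
eef_rot: [-3.141, 0.001, 0.941]
wrist_force: [-0.3, -0.3, 0.0]
finger_gap: 42.4
```

```bash
cat > near.py <<'E'
from h import *; from m import meas; from go import go
import sys
for n in('top','side'):
    c=cam(n); meas(n,c,cloud(c))
go(*map(float,sys.argv[1:5]))
E
python3 near.py 496.2 78.6 183.5 54 2>&1 | grep -v crop
```

```text
side red 62 c [497.9  78.9] yaw 55.7 sd [3.  9.3] rect [33. 10.]
side yellow 78 c [442.6 141.5] yaw 17.6 sd [3.2 9.3] rect [31.  9.]
side black 47 c [548.9  35.2] yaw 71.6 sd [2.6 9.3] rect [33.  9.]
at [496.2  78.4 279.9] yaw 53.9 rpy [ 3.141e+00 -1.000e-03  9.410e-01] q6 40.9 F [-0.3 -0.3 -0.4] gap 41.6 t 17.7
spin -0.08 (q6 end before translation 41) = 1 rows; offset [ 0.1 -0.1 96.4] rows 3
```

drive_tool:
  rows:
    - {"offset": [0,0,30],"spin": 0,"jaw": 42}
    - {"offset": [0,0,30],"spin": 0,"jaw": 42}
    - {"offset": [0,0,20],"spin": 0,"jaw": 42}
    - {"offset": [0,0,10],"spin": 0,"jaw": 42}
    - {"offset": [0,0,3],"spin": 0,"jaw": 42}
    - {"offset": [0,0,2],"spin": 0,"jaw": 42}
    - {"offset": [0,0,0],"spin": 0,"jaw": 42}
    - {"offset": [0,0,0],"spin": 0,"jaw": 42}

```text
clock: 18.5
eef_pos: [495.9, 79.2, 184.6]
eef_rot: [3.141, -0.001, 0.942]
wrist_force: [-0.1, -0.2, -1.4]
finger_gap: 42.2
```

drive_tool:
  rows:
    - {"offset": [0,0,0.5],"spin": 0,"jaw": 40}
    - {"offset": [0,0,0],"spin": 0,"jaw": 38}
    - {"offset": [0,0,0],"spin": 0,"jaw": 34}
    - {"offset": [0,0,0],"spin": 0,"jaw": 34}
    - {"offset": [0,0,0],"spin": 0,"jaw": 34}
    - {"offset": [0,0,0],"spin": 0,"jaw": 34}
  force: 40

```text
clock: 19.1
eef_pos: [495.7, 79.2, 183.5]
eef_rot: [3.141, -0.0, 0.942]
wrist_force: [-0.1, 0.5, 3.4]
finger_gap: 38.0
```

drive_tool:
  rows:
    - {"offset": [0,0,-10],"spin": 0,"jaw": 34}
    - {"offset": [0,0,-30],"spin": 0,"jaw": 34}
    - {"offset": [0,0,-40],"spin": 0,"jaw": 34}
    - {"offset": [0,0,-40],"spin": 0,"jaw": 34}
    - {"offset": [0,0,0],"spin": 0,"jaw": 34}
    - {"offset": [0,0,0],"spin": 0,"jaw": 34}

```text
clock: 19.7
eef_pos: [495.5, 79.2, 303.8]
eef_rot: [3.141, -0.001, 0.942]
wrist_force: [-0.1, -0.1, -1.3]
finger_gap: 37.9
```

```bash
python3 near.py 515.8 -218.5 304 22
```

```text
side yellow 78 c [442.6 141.5] yaw 17.6 sd [3.2 9.3] rect [31.  9.]
side black 45 c [549.2  35.6] yaw 72.7 sd [2.5 9.2] rect [33.  9.]
at [495.2  79.1 302.1] yaw 54.0 rpy [-3.14e+00  1.00e-03  9.42e-01] q6 40.9 F [-0.9  0.4 -1.2] gap 37.8 t 19.8
spin 32.00 (q6 end before translation 73) = 4 rows; offset [-92.4 283.7  -1.9] rows 7
```

drive_tool:
  rows:
    - {"offset": [0,0,0],"spin": 8,"jaw": 34}
    - {"offset": [0,0,0],"spin": 8,"jaw": 34}
    - {"offset": [0,0,0],"spin": 8,"jaw": 34}
    - {"offset": [0,0,0],"spin": 8,"jaw": 34}
    - {"offset": [-11.5,35.5,0],"spin": 0,"jaw": 34}
    - {"offset": [-11.5,35.5,0],"spin": 0,"jaw": 34}
    - {"offset": [-11.5,35.5,0],"spin": 0,"jaw": 34}
    - {"offset": [-11.5,35.5,0],"spin": 0,"jaw": 34}
    - {"offset": [-11.5,35.5,0],"spin": 0,"jaw": 34}
    - {"offset": [-11.5,35.5,0],"spin": 0,"jaw": 34}
    - {"offset": [-11.5,35.5,0],"spin": 0,"jaw": 34}
    - {"offset": [-11.9,35.2,0],"spin": 0,"jaw": 34}
    - {"offset": [0,0,30],"spin": 0,"jaw": 34}
    - {"offset": [0,0,0],"spin": 0,"jaw": 34}
    - {"offset": [0,0,0],"spin": 0,"jaw": 34}

```text
clock: 21.3
eef_pos: [516.0, -218.0, 272.6]
eef_rot: [-3.14, 0.002, 0.384]
wrist_force: [-0.6, 0.0, -0.8]
finger_gap: 37.7
```

```bash
python3 near.py 516.1 -218.8 206.5 22; python3 - <<'E'
from h import *
c=cam('side'); cv2.imwrite('pics/v6.png',cv2.resize(c['color'][140:250,300:440],None,fx=5,fy=5))
E
```

```text
top yellow 43 c [439.7 141.3] yaw 17.2 sd [2.3 8. ] rect [28.  8.]
top black 26 c [545.6  35.1] yaw 70.9 sd [1.5 7.4] rect [24.  5.]
side yellow 77 c [442.7 141.4] yaw 17.8 sd [3.2 9.3] rect [31.  9.]
side black 45 c [549.4  36. ] yaw 72.2 sd [2.6 8.8] rect [31.  9.]
at [ 516.5 -217.9  274.1] yaw 22.1 rpy [ 3.141 -0.     0.385] q6 41.3 F [ 0.1 -0.3 -0.9] gap 37.9 t 21.4
spin 0.05 (q6 end before translation 41) = 1 rows; offset [-0.7  0.7 67.6] rows 2
```

View pics/v6.png

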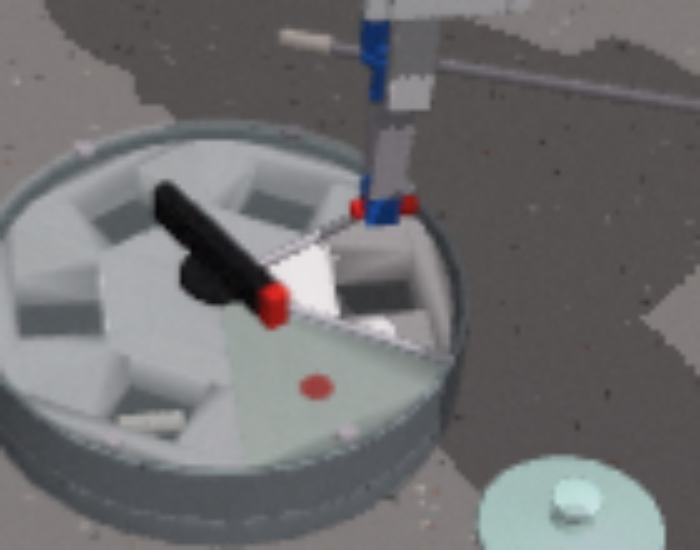

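drive_tool:
  rows:
    - {"offset": [-0.5,0.5,20],"spin": 0,"jaw": 34}
    - {"offset": [0,0,20],"spin": 0,"jaw": 34}
    - {"offset": [0,0,15],"spin": 0,"jaw": 34}
    - {"offset": [0,0,8],"spin": 0,"jaw": 34}
    - {"offset": [0,0,4],"spin": 0,"jaw": 34}
    - {"offset": [0,0,0],"spin": 0,"jaw": 34}
    - {"offset": [0,0,0],"spin": 0,"jaw": 34}

```text
clock: 22.15
eef_pos: [516.2, -219.2, 207.1]
eef_rot: [3.141, -0.001, 0.384]
wrist_force: [0.5, 0.6, -1.8]
finger_gap: 37.9
```

drive_tool:
  rows:
    - {"offset": [0,0,0.7],"spin": 0,"jaw": 39}
    - {"offset": [0,0,0],"spin": 0,"jaw": 40}
    - {"offset": [0,0,0],"spin": 0,"jaw": 41}
    - {"offset": [0,0,0],"spin": 0,"jaw": 42}
    - {"offset": [0,0,0],"spin": 0,"jaw": 42}
    - {"offset": [0,0,0],"spin": 0,"jaw": 42}
    - {"offset": [0,0,-10],"spin": 0,"jaw": 42}
    - {"offset": [0,0,-30],"spin": 0,"jaw": 42}
    - {"offset": [0,0,-40],"spin": 0,"jaw": 42}
    - {"offset": [0,0,-22],"spin": 0,"jaw": 42}
    - {"offset": [0,0,0],"spin": 0,"jaw": 42}
    - {"offset": [0,0,0],"spin": 0,"jaw": 42}

```text
clock: 23.35
eef_pos: [515.8, -219.0, 307.4]
eef_rot: [3.142, -0.0, 0.384]
wrist_force: [-0.7, -0.6, -1.1]
finger_gap: 42.1
```

```bash
python3 near.py 590.3 -188.8 308 142; python3 - <<'E'
from h import *
c=cam('side'); cv2.imwrite('pics/v7.png',cv2.resize(c['color'][140:250,300:440],None,fx=5,fy=5))
E
```

```text
top yellow 43 c [439.7 141.3] yaw 17.2 sd [2.3 8. ] rect [28.  8.]
top black 26 c [545.6  35.1] yaw 70.9 sd [1.5 7.4] rect [24.  5.]
side yellow 78 c [442.6 141.5] yaw 17.6 sd [3.2 9.3] rect [31.  9.]
side black 46 c [549.3  35.9] yaw 71.8 sd [2.6 8.7] rect [31.  9.]
at [ 515.6 -219.   306.2] yaw 22.0 rpy [-3.14e+00  1.00e-03  3.84e-01] q6 41.2 F [ 0.4 -0.1 -1.9] gap 42.2 t 23.4
spin -120.00 (q6 end before translation -79) = 15 rows; offset [-40.3  69.8  -1.8] rows 2
```

View pics/v7.png

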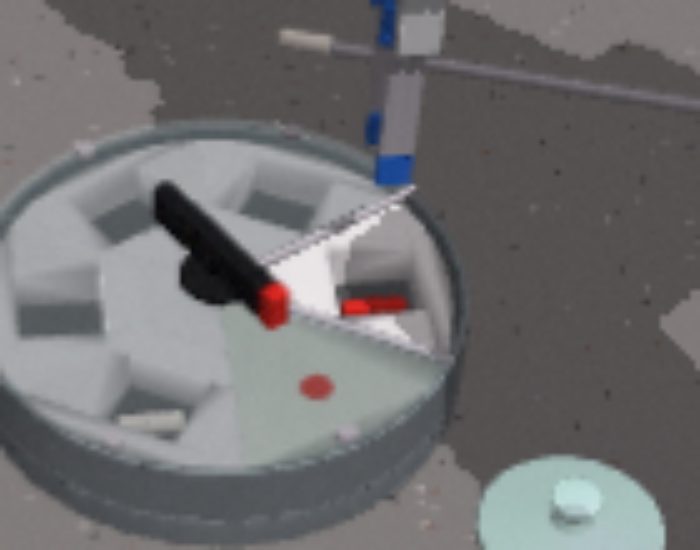

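drive_tool:
  rows:
    - {"offset": [0,0,0],"spin": -8.5,"jaw": 42}
    - {"offset": [0,0,0],"spin": -8.5,"jaw": 42}
    - {"offset": [0,0,0],"spin": -8.5,"jaw": 42}
    - {"offset": [0,0,0],"spin": -8.5,"jaw": 42}
    - {"offset": [0,0,0],"spin": -8.5,"jaw": 42}
    - {"offset": [0,0,0],"spin": -8.5,"jaw": 42}
    - {"offset": [0,0,0],"spin": -8.5,"jaw": 42}
    - {"offset": [0,0,0],"spin": -8.5,"jaw": 42}
    - {"offset": [0,0,0],"spin": -8.5,"jaw": 42}
    - {"offset": [0,0,0],"spin": -8.5,"jaw": 42}
    - {"offset": [0,0,0],"spin": -8.5,"jaw": 42}
    - {"offset": [0,0,0],"spin": -8.5,"jaw": 42}
    - {"offset": [0,0,0],"spin": -8.5,"jaw": 42}
    - {"offset": [0,0,0],"spin": -8.5,"jaw": 42}
    - {"offset": [0,0,0],"spin": -1,"jaw": 42}
    - {"offset": [-20.2,34.9,0],"spin": 0,"jaw": 42}
    - {"offset": [-20.1,34.9,0],"spin": 0,"jaw": 42}
    - {"offset": [0,0,0],"spin": 0,"jaw": 42}
    - {"offset": [0,0,0],"spin": 0,"jaw": 42}

```text
clock: 25.4
eef_pos: [590.8, -188.6, 306.3]
eef_rot: [-3.141, -0.002, 2.476]
wrist_force: [0.5, -0.1, -0.8]
finger_gap: 42.4
```

```bash
python3 go.py 590.3 -188.8 248 142
```

```text
at [ 590.8 -188.6  306.3] yaw 141.9 rpy [-3.141e+00 -2.000e-03  2.476e+00] q6 -73.0 F [ 0.5 -0.1 -0.8] gap 42.4 t 25.4
spin -0.11 (q6 end before translation -73) = 1 rows; offset [ 0.2 -0.5 58.3] rows 2
```

drive_tool:
  rows:
    - {"offset": [0,-0.5,20],"spin": 0,"jaw": 42}
    - {"offset": [0,0,15],"spin": 0,"jaw": 42}
    - {"offset": [0,0,12],"spin": 0,"jaw": 42}
    - {"offset": [0,0,11],"spin": 0,"jaw": 42}
    - {"offset": [0,0,0],"spin": 0,"jaw": 42}
    - {"offset": [0,0,0],"spin": 0,"jaw": 38}
    - {"offset": [0,0,0],"spin": 0,"jaw": 34}
    - {"offset": [0,0,0],"spin": 0,"jaw": 34}
    - {"offset": [0,0,0],"spin": 0,"jaw": 34}
  force: 50

```text
clock: 26.3
eef_pos: [590.6, -189.2, 250.1]
eef_rot: [3.141, 0.001, 2.478]
wrist_force: [2.5, 2.6, 0.2]
finger_gap: 38.2
```

drive_tool:
  rows:
    - {"offset": [0,0,0],"spin": 5,"jaw": 34}
    - {"offset": [0,0,0],"spin": 5,"jaw": 34}
    - {"offset": [0,0,0],"spin": 5,"jaw": 34}
    - {"offset": [0,0,0],"spin": 5,"jaw": 34}
    - {"offset": [0,0,0],"spin": 5,"jaw": 34}
    - {"offset": [0,0,0],"spin": 5,"jaw": 34}
    - {"offset": [0,0,0],"spin": 5,"jaw": 34}
    - {"offset": [0,0,0],"spin": 5,"jaw": 34}
    - {"offset": [0,0,0],"spin": 5,"jaw": 34}
    - {"offset": [0,0,0],"spin": 5,"jaw": 34}
    - {"offset": [0,0,0],"spin": 5,"jaw": 34}
    - {"offset": [0,0,0],"spin": 5,"jaw": 34}
    - {"offset": [0,0,0],"spin": 0,"jaw": 34}
    - {"offset": [0,0,0],"spin": 0,"jaw": 34}

```text
clock: 27.7
eef_pos: [590.4, -189.6, 250.1]
eef_rot: [3.141, 0.001, 1.434]
wrist_force: [-0.3, -0.9, 2.1]
finger_gap: 38.2
```

drive_tool:
  rows:
    - {"offset": [0,0,0],"spin": 0,"jaw": 40}
    - {"offset": [0,0,0],"spin": 0,"jaw": 42}
    - {"offset": [0,0,0],"spin": 0,"jaw": 42}
    - {"offset": [0,0,0],"spin": 0,"jaw": 42}
    - {"offset": [0,0,-10],"spin": 0,"jaw": 42}
    - {"offset": [0,0,-40],"spin": 0,"jaw": 42}
    - {"offset": [0,0,-8],"spin": 0,"jaw": 42}
    - {"offset": [0,0,0],"spin": 0,"jaw": 42}
    - {"offset": [0,0,0],"spin": 0,"jaw": 42}

```text
clock: 28.6
eef_pos: [590.2, -189.2, 306.7]
eef_rot: [-3.141, -0.0, 1.431]
wrist_force: [0.2, 0.7, -0.9]
finger_gap: 42.1
```

```bash
python3 near.py 547.5 35.5 307 71.5
```

```text
top yellow 43 c [467.5 132.6] yaw 17.8 sd [2.3 8.1] rect [28.  7.]
top black 26 c [545.6  35.1] yaw 70.9 sd [1.5 7.4] rect [24.  5.]
side yellow 76 c [470.5 133. ] yaw 17.4 sd [3.3 9.2] rect [31.  9.]
side black 45 c [549.4  36. ] yaw 72.2 sd [2.6 8.8] rect [31.  9.]
at [ 590.1 -189.2  306.2] yaw 82.0 rpy [-3.14  -0.     1.431] q6 -13.2 F [-0.1  0.4 -0.6] gap 42.0 t 28.7
spin 10.50 (q6 end before translation -3) = 2 rows; offset [ 199.6 -111.7   -0.8] rows 5
```

drive_tool:
  rows:
    - {"offset": [0,0,0],"spin": 5.25,"jaw": 42}
    - {"offset": [0,0,0],"spin": 5.25,"jaw": 42}
    - {"offset": [33.3,-18.6,0],"spin": 0,"jaw": 42}
    - {"offset": [33.3,-18.6,0],"spin": 0,"jaw": 42}
    - {"offset": [33.3,-18.6,0],"spin": 0,"jaw": 42}
    - {"offset": [33.3,-18.6,0],"spin": 0,"jaw": 42}
    - {"offset": [33.3,-18.6,0],"spin": 0,"jaw": 42}
    - {"offset": [33.1,-18.7,0],"spin": 0,"jaw": 42}
    - {"offset": [0,0,30],"spin": 0,"jaw": 42}
    - {"offset": [0,0,30],"spin": 0,"jaw": 42}
    - {"offset": [0,0,0],"spin": 0,"jaw": 42}
    - {"offset": [0,0,0],"spin": 0,"jaw": 42}

```text
clock: 29.9
eef_pos: [547.8, 35.3, 247.7]
eef_rot: [-3.141, 0.0, 1.248]
wrist_force: [0.0, 0.1, 0.1]
finger_gap: 42.5
```

```bash
python3 near.py 547.5 35.5 184 71.5
```

```text
side yellow 76 c [470.5 133. ] yaw 17.4 sd [3.3 9.2] rect [31.  9.]
side black 45 c [549.4  36. ] yaw 72.2 sd [2.6 8.8] rect [31.  9.]
at [548.2  35.2 248.9] yaw 71.5 rpy [ 3.140e+00 -1.000e-03  1.247e+00] q6 18.4 F [-0.3  0.2 -0.7] gap 42.1 t 30.0
spin -0.02 (q6 end before translation 18) = 1 rows; offset [ 0.  -0.8 64.9] rows 2
```

drive_tool:
  rows:
    - {"offset": [0,-0.4,25],"spin": 0,"jaw": 42}
    - {"offset": [0,0,20],"spin": 0,"jaw": 42}
    - {"offset": [0,0,12],"spin": 0,"jaw": 42}
    - {"offset": [0,0,4],"spin": 0,"jaw": 42}
    - {"offset": [0,0,2.7],"spin": 0,"jaw": 42}
    - {"offset": [0,0,0],"spin": 0,"jaw": 42}
    - {"offset": [0,0,0],"spin": 0,"jaw": 42}
  force: 40

```text
clock: 30.7
eef_pos: [547.7, 35.6, 184.7]
eef_rot: [3.14, -0.0, 1.248]
wrist_force: [-0.1, -0.3, -0.3]
finger_gap: 42.5
```

drive_tool:
  rows:
    - {"offset": [0,0,0],"spin": 0,"jaw": 40}
    - {"offset": [0,0,0],"spin": 0,"jaw": 38}
    - {"offset": [0,0,0],"spin": 0,"jaw": 34}
    - {"offset": [0,0,0],"spin": 0,"jaw": 34}
    - {"offset": [0,0,0],"spin": 0,"jaw": 34}
    - {"offset": [0,0,0],"spin": 0,"jaw": 34}

```text
clock: 31.3
eef_pos: [547.5, 35.6, 184.1]
eef_rot: [3.141, -0.0, 1.248]
wrist_force: [-0.1, 0.0, 4.8]
finger_gap: 37.4
```

drive_tool:
  rows:
    - {"offset": [0,0,-10],"spin": 0,"jaw": 34}
    - {"offset": [0,0,-30],"spin": 0,"jaw": 34}
    - {"offset": [0,0,-40],"spin": 0,"jaw": 34}
    - {"offset": [0,0,-40],"spin": 0,"jaw": 34}
    - {"offset": [0,0,0],"spin": 0,"jaw": 34}
    - {"offset": [0,0,0],"spin": 0,"jaw": 34}

```text
clock: 31.9
eef_pos: [547.3, 35.5, 304.4]
eef_rot: [3.14, -0.0, 1.248]
wrist_force: [0.3, 0.0, -1.5]
finger_gap: 37.6
```

```bash
python3 near.py 516.1 -218.8 304 22
```

```text
side yellow 76 c [470.5 133. ] yaw 17.4 sd [3.3 9.2] rect [31.  9.]
at [547.   35.5 302.6] yaw 71.5 rpy [-3.140e+00  1.000e-03  1.248e+00] q6 18.4 F [ 0.4  0.9 -0.4] gap 37.9 t 32.0
spin 49.50 (q6 end before translation 68) = 6 rows; offset [-123.9  224.2   -1.4] rows 5
```

drive_tool:
  rows:
    - {"offset": [0,0,0],"spin": 8.25,"jaw": 34}
    - {"offset": [0,0,0],"spin": 8.25,"jaw": 34}
    - {"offset": [0,0,0],"spin": 8.25,"jaw": 34}
    - {"offset": [0,0,0],"spin": 8.25,"jaw": 34}
    - {"offset": [0,0,0],"spin": 8.25,"jaw": 34}
    - {"offset": [0,0,0],"spin": 8.25,"jaw": 34}
    - {"offset": [-17.7,32,0],"spin": 0,"jaw": 34}
    - {"offset": [-17.7,32,0],"spin": 0,"jaw": 34}
    - {"offset": [-17.7,32,0],"spin": 0,"jaw": 34}
    - {"offset": [-17.7,32,0],"spin": 0,"jaw": 34}
    - {"offset": [-17.7,32,0],"spin": 0,"jaw": 34}
    - {"offset": [-17.7,32,0],"spin": 0,"jaw": 34}
    - {"offset": [-17.7,32.2,0],"spin": 0,"jaw": 34}
    - {"offset": [0,0,30],"spin": 0,"jaw": 34}
    - {"offset": [0,0,0],"spin": 0,"jaw": 34}
    - {"offset": [0,0,0],"spin": 0,"jaw": 34}

```text
clock: 33.6
eef_pos: [516.4, -218.3, 273.2]
eef_rot: [-3.14, 0.002, 0.384]
wrist_force: [0.1, 0.3, -0.4]
finger_gap: 37.6
```

```bash
python3 near.py 516.1 -218.8 207 22; python3 - <<'E'
from h import *
c=cam('side'); cv2.imwrite('pics/v8.png',cv2.resize(c['color'][140:250,300:440],None,fx=5,fy=5))
E
```

```text
top yellow 42 c [467.8 132.8] yaw 16.8 sd [2.2 8.1] rect [28.  7.]
side yellow 76 c [470.5 133. ] yaw 17.4 sd [3.3 9.2] rect [31.  9.]
at [ 516.8 -218.2  274.7] yaw 22.1 rpy [ 3.141 -0.     0.385] q6 41.3 F [-0.7  0.8 -0.9] gap 37.6 t 33.7
spin 0.05 (q6 end before translation 41) = 1 rows; offset [-0.9  0.3 67.7] rows 2
```

View pics/v8.png

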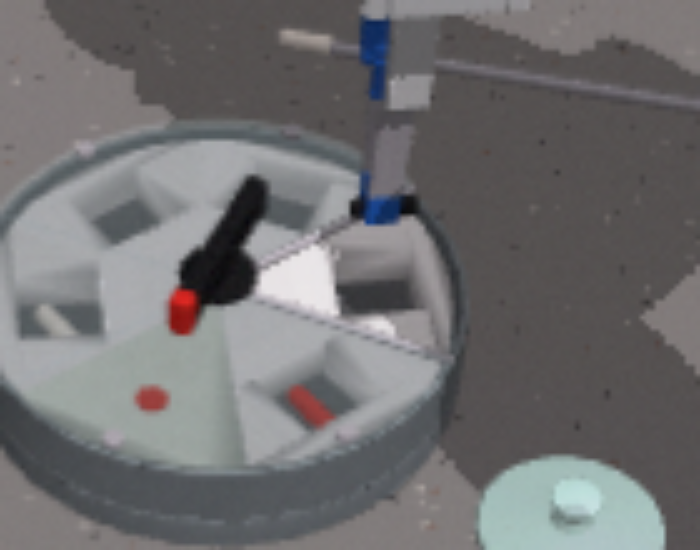

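The black bar is in the tips, an empty pocket is under the opening, and red moved on correctly. Lower and release.

drive_tool:
  rows:
    - {"offset": [-0.5,0.3,20],"spin": 0,"jaw": 34}
    - {"offset": [0,0,20],"spin": 0,"jaw": 34}
    - {"offset": [0,0,15],"spin": 0,"jaw": 34}
    - {"offset": [0,0,8],"spin": 0,"jaw": 34}
    - {"offset": [0,0,4.7],"spin": 0,"jaw": 34}
    - {"offset": [0,0,0],"spin": 0,"jaw": 34}
    - {"offset": [0,0,0],"spin": 0,"jaw": 34}

```text
clock: 34.45
eef_pos: [516.4, -219.3, 207.0]
eef_rot: [3.141, -0.001, 0.384]
wrist_force: [-0.6, -0.2, -1.2]
finger_gap: 37.9
```

drive_tool:
  rows:
    - {"offset": [0,0,0],"spin": 0,"jaw": 39}
    - {"offset": [0,0,0],"spin": 0,"jaw": 40}
    - {"offset": [0,0,0],"spin": 0,"jaw": 41}
    - {"offset": [0,0,0],"spin": 0,"jaw": 42}
    - {"offset": [0,0,0],"spin": 0,"jaw": 42}
    - {"offset": [0,0,0],"spin": 0,"jaw": 42}
    - {"offset": [0,0,-10],"spin": 0,"jaw": 42}
    - {"offset": [0,0,-30],"spin": 0,"jaw": 42}
    - {"offset": [0,0,-40],"spin": 0,"jaw": 42}
    - {"offset": [0,0,-22],"spin": 0,"jaw": 42}
    - {"offset": [0,0,0],"spin": 0,"jaw": 42}
    - {"offset": [0,0,0],"spin": 0,"jaw": 42}

```text
clock: 35.65
eef_pos: [516.0, -219.1, 308.0]
eef_rot: [3.142, -0.0, 0.384]
wrist_force: [-0.5, -0.8, -1.1]
finger_gap: 42.6
```

```bash
python3 near.py 590.3 -189.2 307 82
```

```text
top yellow 43 c [467.5 132.6] yaw 17.8 sd [2.3 8.1] rect [28.  7.]
side yellow 75 c [470.3 133. ] yaw 17.4 sd [3.3 9.1] rect [31.  9.]
at [ 515.8 -219.1  306.8] yaw 22.0 rpy [-3.14e+00  1.00e-03  3.84e-01] q6 41.2 F [ 0.2  0.9 -1.2] gap 42.0 t 35.8
spin -60.01 (q6 end before translation -19) = 8 rows; offset [40.  69.6 -0.2] rows 2
```

drive_tool:
  rows:
    - {"offset": [0,0,0],"spin": -7.5,"jaw": 42}
    - {"offset": [0,0,0],"spin": -7.5,"jaw": 42}
    - {"offset": [0,0,0],"spin": -7.5,"jaw": 42}
    - {"offset": [0,0,0],"spin": -7.5,"jaw": 42}
    - {"offset": [0,0,0],"spin": -7.5,"jaw": 42}
    - {"offset": [0,0,0],"spin": -7.5,"jaw": 42}
    - {"offset": [0,0,0],"spin": -7.5,"jaw": 42}
    - {"offset": [0,0,0],"spin": -7.5,"jaw": 42}
    - {"offset": [20,34.8,0],"spin": 0,"jaw": 42}
    - {"offset": [20,34.8,0],"spin": 0,"jaw": 42}
    - {"offset": [0,0,0],"spin": 0,"jaw": 42}
    - {"offset": [0,0,0],"spin": 0,"jaw": 42}
  force: 50

```text
clock: 36.95
eef_pos: [590.7, -188.9, 306.3]
eef_rot: [-3.139, -0.001, 1.432]
wrist_force: [-0.7, -1.5, -1.8]
finger_gap: 42.1
```

```bash
python3 go.py 590.3 -189.2 249 82
```

```text
at [ 590.7 -188.9  306.3] yaw 82.1 rpy [-3.139e+00 -1.000e-03  1.432e+00] q6 -13.2 F [-0.7 -1.5 -1.8] gap 42.1 t 37.0
spin 0.06 (q6 end before translation -13) = 1 rows; offset [-0.4 -0.3 57.3] rows 2
```

drive_tool:
  rows:
    - {"offset": [-0.3,-0.3,20],"spin": 0,"jaw": 42}
    - {"offset": [0,0,15],"spin": 0,"jaw": 42}
    - {"offset": [0,0,12],"spin": 0,"jaw": 42}
    - {"offset": [0,0,11],"spin": 0,"jaw": 42}
    - {"offset": [0,0,0],"spin": 0,"jaw": 42}
    - {"offset": [0,0,0],"spin": 0,"jaw": 38}
    - {"offset": [0,0,0],"spin": 0,"jaw": 34}
    - {"offset": [0,0,0],"spin": 0,"jaw": 34}
    - {"offset": [0,0,0],"spin": 0,"jaw": 34}

```text
clock: 37.85
eef_pos: [590.4, -189.6, 250.6]
eef_rot: [3.141, 0.0, 1.431]
wrist_force: [0.4, -0.9, -0.8]
finger_gap: 37.9
```

drive_tool:
  rows:
    - {"offset": [0,0,0],"spin": 5,"jaw": 34}
    - {"offset": [0,0,0],"spin": 5,"jaw": 34}
    - {"offset": [0,0,0],"spin": 5,"jaw": 34}
    - {"offset": [0,0,0],"spin": 5,"jaw": 34}
    - {"offset": [0,0,0],"spin": 5,"jaw": 34}
    - {"offset": [0,0,0],"spin": 5,"jaw": 34}
    - {"offset": [0,0,0],"spin": 5,"jaw": 34}
    - {"offset": [0,0,0],"spin": 5,"jaw": 34}
    - {"offset": [0,0,0],"spin": 5,"jaw": 34}
    - {"offset": [0,0,0],"spin": 5,"jaw": 34}
    - {"offset": [0,0,0],"spin": 5,"jaw": 34}
    - {"offset": [0,0,0],"spin": 5,"jaw": 34}
    - {"offset": [0,0,0],"spin": 0,"jaw": 34}
    - {"offset": [0,0,0],"spin": 0,"jaw": 34}

```text
clock: 39.25
eef_pos: [590.3, -189.7, 250.6]
eef_rot: [3.141, -0.0, 0.386]
wrist_force: [-2.2, -2.4, 1.8]
finger_gap: 38.1
```

drive_tool:
  rows:
    - {"offset": [0,0,0],"spin": 0,"jaw": 40}
    - {"offset": [0,0,0],"spin": 0,"jaw": 42}
    - {"offset": [0,0,0],"spin": 0,"jaw": 42}
    - {"offset": [0,0,0],"spin": 0,"jaw": 42}
    - {"offset": [0,0,-10],"spin": 0,"jaw": 42}
    - {"offset": [0,0,-40],"spin": 0,"jaw": 42}
    - {"offset": [0,0,-8],"spin": 0,"jaw": 42}
    - {"offset": [0,0,0],"spin": 0,"jaw": 42}
    - {"offset": [0,0,0],"spin": 0,"jaw": 42}

```text
clock: 40.15
eef_pos: [590.1, -189.5, 307.3]
eef_rot: [-3.141, 0.001, 0.384]
wrist_force: [-0.5, 0.4, -1.0]
finger_gap: 42.2
```

```bash
python3 near.py 469 132.8 307 17.5
```

```text
top yellow 42 c [467.8 132.8] yaw 16.8 sd [2.2 8.1] rect [28.  7.]
side yellow 76 c [470.5 133. ] yaw 17.4 sd [3.3 9.2] rect [31.  9.]
at [ 590.  -189.5  306.8] yaw 22.0 rpy [-3.14e+00  2.00e-03  3.84e-01] q6 46.8 F [-0.3  0.3 -2. ] gap 42.1 t 40.2
spin 4.50 (q6 end before translation 51) = 1 rows; offset [-1.850e+01 -3.438e+02 -2.000e-01] rows 8
```

drive_tool:
  rows:
    - {"offset": [0,0,0],"spin": 4.5,"jaw": 42}
    - {"offset": [-1.9,-34.4,0],"spin": 0,"jaw": 42}
    - {"offset": [-1.9,-34.4,0],"spin": 0,"jaw": 42}
    - {"offset": [-1.9,-34.4,0],"spin": 0,"jaw": 42}
    - {"offset": [-1.9,-34.4,0],"spin": 0,"jaw": 42}
    - {"offset": [-1.9,-34.4,0],"spin": 0,"jaw": 42}
    - {"offset": [-1.9,-34.4,0],"spin": 0,"jaw": 42}
    - {"offset": [-1.9,-34.4,0],"spin": 0,"jaw": 42}
    - {"offset": [-1.9,-34.4,0],"spin": 0,"jaw": 42}
    - {"offset": [-1.9,-34.4,0],"spin": 0,"jaw": 42}
    - {"offset": [-1.4,-34.2,0],"spin": 0,"jaw": 42}
    - {"offset": [0,0,30],"spin": 0,"jaw": 42}
    - {"offset": [0,0,30],"spin": 0,"jaw": 42}
    - {"offset": [0,0,0],"spin": 0,"jaw": 42}
    - {"offset": [0,0,0],"spin": 0,"jaw": 42}
  force: 40

```text
clock: 41.75
eef_pos: [469.3, 132.7, 248.4]
eef_rot: [-3.141, 0.001, 0.305]
wrist_force: [0.8, 0.2, -0.5]
finger_gap: 41.9
```

```bash
python3 near.py 469 132.8 184.3 17.5
```

```text
side yellow 76 c [470.5 133. ] yaw 17.4 sd [3.3 9.2] rect [31.  9.]
at [469.8 132.7 249.5] yaw 17.5 rpy [ 3.141e+00 -2.000e-03  3.050e-01] q6 84.0 F [-0.5 -0.7 -0.3] gap 42.0 t 41.9
spin -0.02 (q6 end before translation 84) = 1 rows; offset [-0.7 -0.3 65.2] rows 2
```

drive_tool:
  rows:
    - {"offset": [-0.5,0,25],"spin": 0,"jaw": 42}
    - {"offset": [0,0,20],"spin": 0,"jaw": 42}
    - {"offset": [0,0,12],"spin": 0,"jaw": 42}
    - {"offset": [0,0,4],"spin": 0,"jaw": 42}
    - {"offset": [0,0,3],"spin": 0,"jaw": 42}
    - {"offset": [0,0,0],"spin": 0,"jaw": 42}
    - {"offset": [0,0,0],"spin": 0,"jaw": 42}

```text
clock: 42.55
eef_pos: [469.1, 132.7, 184.9]
eef_rot: [3.141, -0.001, 0.305]
wrist_force: [-0.1, 0.8, -0.7]
finger_gap: 42.5
```

drive_tool:
  rows:
    - {"offset": [0,0,0],"spin": 0,"jaw": 40}
    - {"offset": [0,0,0],"spin": 0,"jaw": 38}
    - {"offset": [0,0,0],"spin": 0,"jaw": 34}
    - {"offset": [0,0,0],"spin": 0,"jaw": 34}
    - {"offset": [0,0,0],"spin": 0,"jaw": 34}
    - {"offset": [0,0,0],"spin": 0,"jaw": 34}

```text
clock: 43.15
eef_pos: [468.9, 132.7, 184.4]
eef_rot: [3.142, -0.001, 0.305]
wrist_force: [-0.7, 0.7, 4.0]
finger_gap: 37.7
```

drive_tool:
  rows:
    - {"offset": [0,0,-10],"spin": 0,"jaw": 34}
    - {"offset": [0,0,-30],"spin": 0,"jaw": 34}
    - {"offset": [0,0,-40],"spin": 0,"jaw": 34}
    - {"offset": [0,0,-40],"spin": 0,"jaw": 34}
    - {"offset": [0,0,0],"spin": 0,"jaw": 34}
    - {"offset": [0,0,0],"spin": 0,"jaw": 34}

```text
clock: 43.75
eef_pos: [468.7, 132.6, 304.7]
eef_rot: [3.141, -0.001, 0.305]
wrist_force: [0.5, -0.6, -1.6]
finger_gap: 38.1
```

```bash
python3 near.py 516.1 -219 304 22
```

```text
at [468.4 132.5 303. ] yaw 17.5 rpy [-3.141e+00  2.000e-03  3.050e-01] q6 84.0 F [ 1.3  0.8 -1.6] gap 38.0 t 43.9
spin -4.50 (q6 end before translation 79) = 1 rows; offset [-87.5 343.8  -1. ] rows 8
```

drive_tool:
  rows:
    - {"offset": [0,0,0],"spin": -4.5,"jaw": 34}
    - {"offset": [-8.8,34.4,0],"spin": 0,"jaw": 34}
    - {"offset": [-8.8,34.4,0],"spin": 0,"jaw": 34}
    - {"offset": [-8.8,34.4,0],"spin": 0,"jaw": 34}
    - {"offset": [-8.8,34.4,0],"spin": 0,"jaw": 34}
    - {"offset": [-8.8,34.4,0],"spin": 0,"jaw": 34}
    - {"offset": [-8.8,34.4,0],"spin": 0,"jaw": 34}
    - {"offset": [-8.8,34.4,0],"spin": 0,"jaw": 34}
    - {"offset": [-8.8,34.4,0],"spin": 0,"jaw": 34}
    - {"offset": [-8.8,34.4,0],"spin": 0,"jaw": 34}
    - {"offset": [-8.3,34.2,0],"spin": 0,"jaw": 34}
    - {"offset": [0,0,30],"spin": 0,"jaw": 34}
    - {"offset": [0,0,0],"spin": 0,"jaw": 34}
    - {"offset": [0,0,0],"spin": 0,"jaw": 34}

```text
clock: 45.25
eef_pos: [516.2, -218.5, 273.5]
eef_rot: [-3.14, 0.002, 0.384]
wrist_force: [-0.0, 0.6, -0.6]
finger_gap: 37.8
```

```bash
python3 near.py 516.1 -219 207 22; python3 - <<'E'
from h import *
c=cam('side'); cv2.imwrite('pics/v9.png',cv2.resize(c['color'][140:250,300:440],None,fx=5,fy=5))
E
```

```text
at [ 516.7 -218.4  275. ] yaw 22.0 rpy [ 3.141 -0.     0.385] q6 41.3 F [-0.1  1.2 -0.5] gap 37.9 t 45.4
spin 0.04 (q6 end before translation 41) = 1 rows; offset [-0.8  0.3 68. ] rows 2
```

View pics/v9.png

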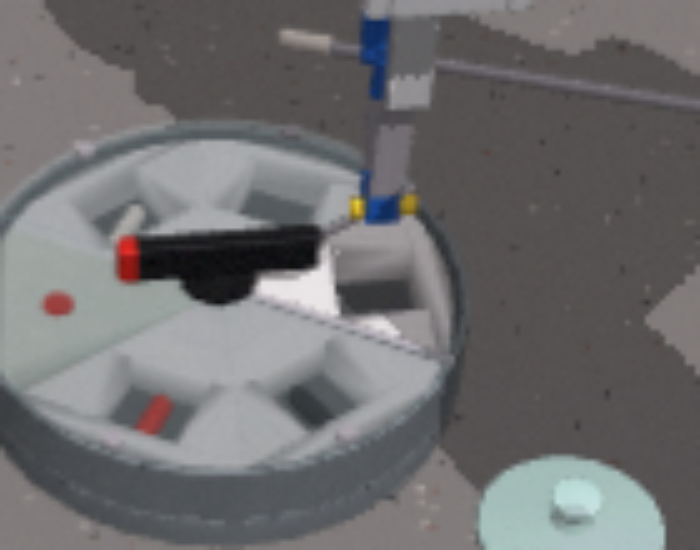

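drive_tool:
  rows:
    - {"offset": [-0.5,0.3,20],"spin": 0,"jaw": 34}
    - {"offset": [0,0,20],"spin": 0,"jaw": 34}
    - {"offset": [0,0,15],"spin": 0,"jaw": 34}
    - {"offset": [0,0,8],"spin": 0,"jaw": 34}
    - {"offset": [0,0,5],"spin": 0,"jaw": 34}
    - {"offset": [0,0,0],"spin": 0,"jaw": 34}
    - {"offset": [0,0,0],"spin": 0,"jaw": 34}

```text
clock: 46.1
eef_pos: [516.3, -219.4, 207.0]
eef_rot: [3.141, -0.001, 0.384]
wrist_force: [-1.1, 1.0, -1.7]
finger_gap: 37.8
```

drive_tool:
  rows:
    - {"offset": [0,0,0],"spin": 0,"jaw": 39}
    - {"offset": [0,0,0],"spin": 0,"jaw": 40}
    - {"offset": [0,0,0],"spin": 0,"jaw": 41}
    - {"offset": [0,0,0],"spin": 0,"jaw": 42}
    - {"offset": [0,0,0],"spin": 0,"jaw": 42}
    - {"offset": [0,0,0],"spin": 0,"jaw": 42}
    - {"offset": [0,0,-10],"spin": 0,"jaw": 42}
    - {"offset": [0,0,-30],"spin": 0,"jaw": 42}
    - {"offset": [0,0,-40],"spin": 0,"jaw": 42}
    - {"offset": [0,0,-22],"spin": 0,"jaw": 42}
    - {"offset": [0,0,0],"spin": 0,"jaw": 42}
    - {"offset": [0,0,0],"spin": 0,"jaw": 42}

```text
clock: 47.3
eef_pos: [515.9, -219.3, 308.0]
eef_rot: [3.141, -0.0, 0.384]
wrist_force: [-0.5, 0.1, -1.4]
finger_gap: 42.4
```

```bash
python3 go.py 590.3 -189.5 307 22
```

```text
at [ 515.9 -219.3  308. ] yaw 22.0 rpy [ 3.141 -0.     0.384] q6 41.2 F [-0.5  0.1 -1.4] gap 42.4 t 47.3
spin -0.00 (q6 end before translation 41) = 1 rows; offset [80.1  0.2  1. ] rows 2
```

drive_tool:
  rows:
    - {"offset": [40,0,0],"spin": 0,"jaw": 42}
    - {"offset": [40,0,0],"spin": 0,"jaw": 42}
    - {"offset": [0,0,0],"spin": 0,"jaw": 42}
    - {"offset": [0,0,0],"spin": 0,"jaw": 42}
    - {"offset": [0,0,20],"spin": 0,"jaw": 42}
    - {"offset": [0,0,15],"spin": 0,"jaw": 42}
    - {"offset": [0,0,12],"spin": 0,"jaw": 42}
    - {"offset": [0,0,11],"spin": 0,"jaw": 42}
    - {"offset": [0,0,0],"spin": 0,"jaw": 42}
    - {"offset": [0,0,0],"spin": 0,"jaw": 38}
    - {"offset": [0,0,0],"spin": 0,"jaw": 34}
    - {"offset": [0,0,0],"spin": 0,"jaw": 34}
    - {"offset": [0,0,0],"spin": 0,"jaw": 34}
  force: 50

```text
clock: 48.6
eef_pos: [590.3, -189.6, 250.6]
eef_rot: [3.141, -0.0, 0.384]
wrist_force: [0.3, -2.4, -0.7]
finger_gap: 38.2
```

drive_tool:
  rows:
    - {"offset": [0,0,0],"spin": -5,"jaw": 34}
    - {"offset": [0,0,0],"spin": -5,"jaw": 34}
    - {"offset": [0,0,0],"spin": -5,"jaw": 34}
    - {"offset": [0,0,0],"spin": -5,"jaw": 34}
    - {"offset": [0,0,0],"spin": -5,"jaw": 34}
    - {"offset": [0,0,0],"spin": -5,"jaw": 34}
    - {"offset": [0,0,0],"spin": -5,"jaw": 34}
    - {"offset": [0,0,0],"spin": -5,"jaw": 34}
    - {"offset": [0,0,0],"spin": -5,"jaw": 34}
    - {"offset": [0,0,0],"spin": -5,"jaw": 34}
    - {"offset": [0,0,0],"spin": -5,"jaw": 34}
    - {"offset": [0,0,0],"spin": -5,"jaw": 34}
    - {"offset": [0,0,0],"spin": 0,"jaw": 34}
    - {"offset": [0,0,0],"spin": 0,"jaw": 34}

```text
clock: 50.0
eef_pos: [590.4, -189.3, 250.6]
eef_rot: [3.141, -0.0, 1.429]
wrist_force: [0.9, 1.2, 1.5]
finger_gap: 37.8
```

drive_tool:
  rows:
    - {"offset": [0,0,0],"spin": -6,"jaw": 34}
    - {"offset": [0,0,0],"spin": -6,"jaw": 34}
    - {"offset": [0,0,0],"spin": -6,"jaw": 34}
    - {"offset": [0,0,0],"spin": -6,"jaw": 34}
    - {"offset": [0,0,0],"spin": -6,"jaw": 34}
    - {"offset": [0,0,0],"spin": -6,"jaw": 34}
    - {"offset": [0,0,0],"spin": -6,"jaw": 34}
    - {"offset": [0,0,0],"spin": -6,"jaw": 34}
    - {"offset": [0,0,0],"spin": -6,"jaw": 34}
    - {"offset": [0,0,0],"spin": -6,"jaw": 34}
    - {"offset": [0,0,0],"spin": 0,"jaw": 34}
    - {"offset": [0,0,0],"spin": 0,"jaw": 34}

```text
clock: 51.2
eef_pos: [590.4, -189.1, 250.6]
eef_rot: [3.141, 0.0, 2.474]
wrist_force: [-0.5, 4.6, 4.3]
finger_gap: 38.2
```

drive_tool:
  rows:
    - {"offset": [0,0,0],"spin": -6,"jaw": 34}
    - {"offset": [0,0,0],"spin": -6,"jaw": 34}
    - {"offset": [0,0,0],"spin": -6,"jaw": 34}
    - {"offset": [0,0,0],"spin": -6,"jaw": 34}
    - {"offset": [0,0,0],"spin": -6,"jaw": 34}
    - {"offset": [0,0,0],"spin": -6,"jaw": 34}
    - {"offset": [0,0,0],"spin": -6,"jaw": 34}
    - {"offset": [0,0,0],"spin": -6,"jaw": 34}
    - {"offset": [0,0,0],"spin": -6,"jaw": 34}
    - {"offset": [0,0,0],"spin": -6,"jaw": 34}
    - {"offset": [0,0,0],"spin": 0,"jaw": 34}
    - {"offset": [0,0,0],"spin": 0,"jaw": 34}

```text
clock: 52.4
eef_pos: [590.0, -189.0, 250.5]
eef_rot: [3.14, -0.0, -2.761]
wrist_force: [-3.7, 5.6, 6.6]
finger_gap: 38.2
```

drive_tool:
  rows:
    - {"offset": [0,0,0],"spin": 0,"jaw": 40}
    - {"offset": [0,0,0],"spin": 0,"jaw": 42}
    - {"offset": [0,0,0],"spin": 0,"jaw": 42}
    - {"offset": [0,0,0],"spin": 0,"jaw": 42}
    - {"offset": [0,0,-10],"spin": 0,"jaw": 42}
    - {"offset": [0,0,-40],"spin": 0,"jaw": 42}
    - {"offset": [0,0,-10],"spin": 0,"jaw": 42}
    - {"offset": [0,0,0],"spin": 0,"jaw": 42}
    - {"offset": [0,0,0],"spin": 0,"jaw": 42}

```text
clock: 53.3
eef_pos: [590.1, -189.4, 309.4]
eef_rot: [3.141, -0.001, -2.758]
wrist_force: [0.1, 0.1, -0.1]
finger_gap: 42.3
```

```bash
python3 go.py 479.6 358.6 307 175
```

```text
at [ 590.1 -189.4  309.4] yaw -158.0 rpy [ 3.141e+00 -1.000e-03 -2.758e+00] q6 -133.2 F [ 0.1  0.1 -0.1] gap 42.3 t 53.3
spin 26.99 (q6 end before translation -106) = 4 rows; offset [157.8 536.2   2.4] rows 12
```

drive_tool:
  rows:
    - {"offset": [0,0,0],"spin": 6.75,"jaw": 42}
    - {"offset": [0,0,0],"spin": 6.75,"jaw": 42}
    - {"offset": [0,0,0],"spin": 6.75,"jaw": 42}
    - {"offset": [0,0,0],"spin": 6.75,"jaw": 42}
    - {"offset": [10.5,35.7,0],"spin": 0,"jaw": 42}
    - {"offset": [10.5,35.7,0],"spin": 0,"jaw": 42}
    - {"offset": [10.5,35.7,0],"spin": 0,"jaw": 42}
    - {"offset": [10.5,35.7,0],"spin": 0,"jaw": 42}
    - {"offset": [10.5,35.7,0],"spin": 0,"jaw": 42}
    - {"offset": [10.5,35.7,0],"spin": 0,"jaw": 42}
    - {"offset": [10.5,35.7,0],"spin": 0,"jaw": 42}
    - {"offset": [10.5,35.7,0],"spin": 0,"jaw": 42}
    - {"offset": [10.5,35.7,0],"spin": 0,"jaw": 42}
    - {"offset": [10.5,35.7,0],"spin": 0,"jaw": 42}
    - {"offset": [10.5,35.7,0],"spin": 0,"jaw": 42}
    - {"offset": [10.5,35.7,0],"spin": 0,"jaw": 42}
    - {"offset": [10.5,35.7,0],"spin": 0,"jaw": 42}
    - {"offset": [10.5,35.7,0],"spin": 0,"jaw": 42}
    - {"offset": [10.5,35.7,0],"spin": 0,"jaw": 42}
    - {"offset": [0,0,0],"spin": 0,"jaw": 42}
  force: 40

```text
clock: 55.3
eef_pos: [478.5, 361.0, 308.1]
eef_rot: [-3.14, -0.002, 3.058]
wrist_force: [-0.2, 0.4, -0.7]
finger_gap: 42.2
```

drive_tool:
  rows:
    - {"offset": [0,0,0],"spin": 0,"jaw": 42}
    - {"offset": [0,0,0],"spin": 0,"jaw": 42}

```text
clock: 55.5
eef_pos: [480.2, 356.9, 309.4]
eef_rot: [-3.141, -0.001, 3.054]
wrist_force: [0.1, -0.7, -1.4]
finger_gap: 42.2
```

```bash
python3 go.py 479.4 358.9 270 175; python3 - <<'E'
from h import *
o=[]
c=cam('top'); o.append(cv2.resize(c['color'][150:290,340:480],(400,400)))
c=cam('side'); o.append(cv2.resize(c['color'][140:270,290:420],(400,400)))
cv2.imwrite('pics/v10.png',np.hstack(o))
E
```

```text
at [480.2 356.9 309.4] yaw 175.0 rpy [-3.141e+00 -1.000e-03  3.054e+00] q6 -51.8 F [ 0.1 -0.7 -1.4] gap 42.2 t 55.5
spin -0.05 (q6 end before translation -52) = 1 rows; offset [ 1.   1.9 39.4] rows 1
```

View pics/v10.png

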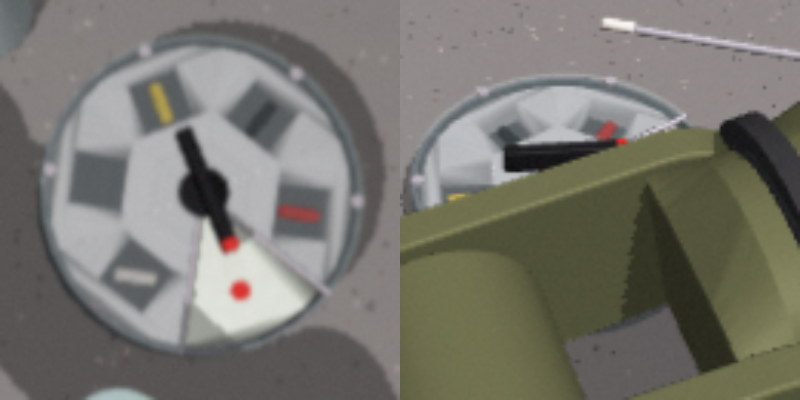

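drive_tool:
  rows:
    - {"offset": [1,1.9,0],"spin": 0,"jaw": 42}
    - {"offset": [0,0,20],"spin": 0,"jaw": 42}
    - {"offset": [0,0,20],"spin": 0,"jaw": 42}
    - {"offset": [0,0,0],"spin": 0,"jaw": 42}
    - {"offset": [0,0,0],"spin": 0,"jaw": 42}

```text
clock: 56.1
eef_pos: [479.4, 359.6, 270.7]
eef_rot: [3.142, 0.0, 3.054]
wrist_force: [-0.3, 0.7, -0.6]
finger_gap: 42.5
```

drive_tool:
  rows:
    - {"offset": [0,0,20],"spin": 0,"jaw": 42}
    - {"offset": [0,0,20],"spin": 0,"jaw": 42}
    - {"offset": [0,0,20],"spin": 0,"jaw": 42}
    - {"offset": [0,0,15],"spin": 0,"jaw": 42}
    - {"offset": [0,0,8],"spin": 0,"jaw": 42}
    - {"offset": [0,0,3],"spin": 0,"jaw": 42}
    - {"offset": [0,0,0],"spin": 0,"jaw": 42}
    - {"offset": [0,0,0],"spin": 0,"jaw": 42}

```text
clock: 56.9
eef_pos: [479.5, 359.9, 185.0]
eef_rot: [3.141, 0.001, 3.054]
wrist_force: [-0.8, -0.4, -0.3]
finger_gap: 42.2
```

drive_tool:
  rows:
    - {"offset": [0,-0.7,2],"spin": 0,"jaw": 42}
    - {"offset": [0,0,1],"spin": 0,"jaw": 42}
    - {"offset": [0,0,0],"spin": 0,"jaw": 42}
    - {"offset": [0,0,0],"spin": 0,"jaw": 42}

```text
clock: 57.3
eef_pos: [479.2, 359.1, 181.2]
eef_rot: [3.142, 0.0, 3.054]
wrist_force: [0.3, 0.1, -1.0]
finger_gap: 42.2
```

drive_tool:
  rows:
    - {"offset": [0,0,0.8],"spin": 0,"jaw": 42}
    - {"offset": [0,0,0],"spin": 0,"jaw": 42}
    - {"offset": [0,0,0],"spin": 0,"jaw": 42}

```text
clock: 57.6
eef_pos: [479.3, 359.1, 180.8]
eef_rot: [3.141, 0.001, 3.054]
wrist_force: [-0.5, -1.0, 4.5]
finger_gap: 42.1
```

drive_tool:
  rows:
    - {"offset": [0,0,0],"spin": 0,"jaw": 43}
    - {"offset": [0,0,0],"spin": 0,"jaw": 44}
    - {"offset": [0,0,0],"spin": 0,"jaw": 45}
    - {"offset": [0,0,0],"spin": 0,"jaw": 48}
    - {"offset": [0,0,0],"spin": 0,"jaw": 54}
    - {"offset": [0,0,0],"spin": 0,"jaw": 60}
    - {"offset": [0,0,0],"spin": 0,"jaw": 62}
    - {"offset": [0,0,0],"spin": 0,"jaw": 62}

```text
clock: 58.4
eef_pos: [479.2, 359.0, 180.3]
eef_rot: [-3.141, -0.0, 3.054]
wrist_force: [0.5, -0.6, -0.4]
finger_gap: 61.8
```

drive_tool:
  rows:
    - {"offset": [0,0,-10],"spin": 0,"jaw": 62}
    - {"offset": [0,0,-20],"spin": 0,"jaw": 62}
    - {"offset": [0,0,-40],"spin": 0,"jaw": 62}
    - {"offset": [0,0,-40],"spin": 0,"jaw": 62}
    - {"offset": [0,0,-20],"spin": 0,"jaw": 62}
    - {"offset": [20,-30,0],"spin": 0,"jaw": 62}
    - {"offset": [20,-30,0],"spin": 0,"jaw": 62}
    - {"offset": [20,-30,0],"spin": 0,"jaw": 62}
    - {"offset": [20,-30,0],"spin": 0,"jaw": 62}
    - {"offset": [0,0,0],"spin": 0,"jaw": 62}
    - {"offset": [0,0,0],"spin": 0,"jaw": 62}

```text
clock: 59.5
eef_pos: [389.1, 246.4, 311.5]
eef_rot: [3.14, 0.002, 3.054]
wrist_force: [0.1, 0.3, -0.1]
finger_gap: 61.9
```

```bash
python3 m.py | grep -E "tongs|rest|handle|dot|toggle|red|yellow|black"; python3 - <<'E'
import cv2
a=cv2.imread('pics/z_top.png');b=cv2.imread('pics/z_side.png')
cv2.imwrite('pics/v11.png',cv2.hconcat([cv2.resize(a[140:340,100:480],(400,210)),cv2.resize(b[140:460,190:470],(400,457))[:210]]) if 0 else cv2.vconcat([cv2.resize(a[140:310,100:480],(640,286)),cv2.resize(b[150:480,100:470],(640,286))]))
E
```

```text
top handle 282 mean [ 586.8 -188.2   88. ] rect [ 587.3 -187.7] [98. 14.] 22.0
top handle red 29 mean [ 547.2 -202.8   88. ] rect [ 547.1 -202.6] [10.8 10.7] 89.6
top dot 69 mean [ 548.9 -245.5   50. ] rect [ 546.6 -240.4] [24.1 90.4] 47.3
top toggle 110 mean [614.8 193.3  51.1] rect [611.9 199.6] [98.9 25.8] 89.7
top tongs hi 158 mean [476.5 352.1 136.6] rect [477.6 354.7] [39.3 17.5] 83.1
top tongs grip 49 mean [476.7 347.2  97.6] rect [477.5 354. ] [42.6 25.8] 86.3
top tongs 80+ 276 mean [476.2 350.  123.1] rect [476.7 354.9] [44.  26.4] 84.2
top rest rim 138 mean [478.1 351.7  72. ] rect [478.4 357.4] [56.8 38.2] 85.2
top rest 276 mean [478.1 345.2  58.2] rect [478.4 357.1] [57.4 38.2] 85.0
side handle 230 mean [ 589.4 -183.8   88. ] rect [ 588.9 -183.2] [98.3 21.3] 20.8
side handle red 25 mean [ 549.4 -199.3   88. ] rect [ 548.4 -199.5] [ 9.7 18. ] 14.3
side dot 42 mean [ 548.3 -234.5   50. ] rect [ 549.8 -231.6] [28.1 80.5] 52.6
side toggle 129 mean [615.2 186.8  48.5] rect [613.3 193.5] [23.3 86.1] 0.2
side tongs hi 277 mean [478.8 359.5 135.8] rect [478.6 355.7] [40.5 15.9] 84.6
side tongs grip 115 mean [475.5 364.1  98. ] rect [478.2 355.9] [44.  25.2] 84.4
side tongs 80+ 497 mean [477.6 361.7 121.6] rect [478.9 356. ] [43.9 26.2] 85.2
side rest rim 236 mean [476.9 368.7  71.4] rect [480.5 359.2] [56.8 37.8] 84.5
side rest 689 mean [476.6 368.9  54.6] rect [480.6 359.6] [58.4 38.1] 84.8
```

View pics/v11.png

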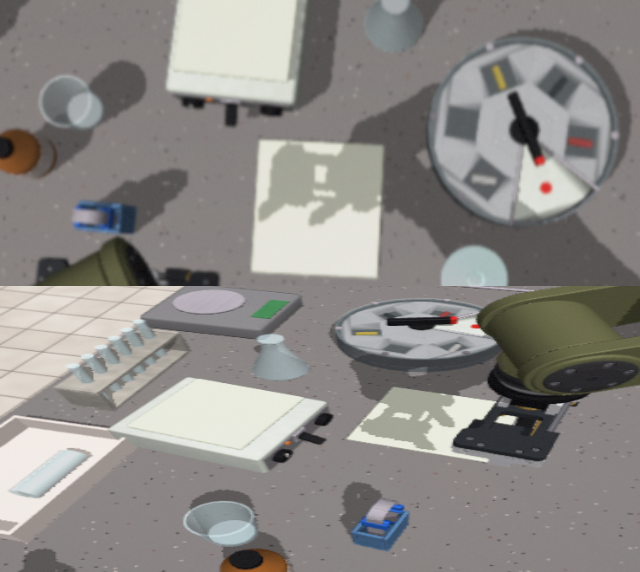

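```bash
python3 -c "
from cell import manip; print(manip.sign_off())"
```

```text
the job is handed in; nothing more can be done
None
```

The job is done and handed in at about 60 s of the 210 s allowed.

- **Toggle:** I pushed it down until it met a hard stop at the expected height (about 14 N). The later pictures show it pointing down.
- **Stir bars:** There were three coloured bars on the pad: red, black and yellow. Each went flat into its own empty pocket with the tongs, red in 5, black in 4 and yellow in 3. The last pictures show the pad empty and no colour segmented on it. The white bar is still in pocket 1. The fingers never touched the coloured bars.
- **Knocked bar:** Yellow was knocked about 3 cm during the run. I re-measured it before picking it up.
- **Carousel:** I turned the tray by squeezing its handle in the tong tips, then returned it to 0. The blank is under the opening: the handle reads 22°, the same as at the start.
- **Tongs:** They stand upright in their rest and are released, with the bow directly above the grips. They sit about 2–4 mm from where they started inside the box.

The two cameras disagreed by 2–3 mm in x throughout, so I used their mean, which the grip on the handle agreed with. In the last check the red-dot measurement was spoiled because it also picked up the red bar, so the blank's position rests on the handle angle and the picture. I checked the other objects by eye in the last picture and they looked undisturbed, though it does not show all of them, such as the retriever.

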